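Empty a scoop cup of salvaged wheels into its parts drawer

TASK

At the vacuum-cleaner repair bench, pull the red-fronted drawer out nearly to its stop, then pick up the blue scoop cup and tip it over the open drawer so that all eight wheels pour in. Then stand the empty cup upright in the middle of the green mat and push the red drawer fully home. Leave the yellow drawer shut and the other things on the bench where they are.

Things in the scene. Friction and masses are not known exactly. Their poses are not given: they have to be found in the camera images.
- red_unit: grey sheet-metal housing of the red drawer, 180 deep (x), 150 wide (y), 100 high, with a red stripe along its top, fixed to the bench; origin at the centre of its underside; its open front is the -x side, 90 from the origin
- red_drawer (a joint): how far the red-fronted drawer is pulled out, in m: 0 fully home, 0.13 at the stop; it slides towards the unit's -x with about 1.5 N of friction and may start a little open
- red_handle (a point): middle of the red drawer's steel bar handle (moves with the drawer); the bar is 10 thick, 90 long along y, 70 above the bench, its axis 40 in front of the drawer's front panel, leaving 35 clear behind it; frame axes as the unit's, x pointing into the housing
- red_bay (a point): point on the floor inside the red drawer (moves with it), 13 above the bench: midway along the part uncovered when the drawer is fully out, 65 behind the inner face of the front panel; frame axes as the unit's. Inside the drawer is 161 long (x), 126 wide (y); its side walls reach 74 above this floor, the red front panel 83; the panel's outer face is 73 from this point towards -x
- yellow_drawer (a joint): the same for the yellow-fronted drawer, which starts shut (0)
- yellow_unit: the housing of the yellow-fronted drawer, same size and build as the red one, with a yellow stripe
- cup: blue plastic scoop cup with eight wheels in it, standing on the bench; origin at the centre of the underside of its 78 x 82 flat floor (3 thick); z up, x from the sloped pouring front to the grip fin. Straight side and back walls 62 high, 82 wide over the sides; the front wall slopes outward at 40 degrees from upright to the pouring lip. The cup weighs 0.11 kg
- cup_lip (a point): middle of the cup's pouring lip: 77 in front (-x) of its origin, 48 high; the lip is 82 wide
- cup_fin (a point): middle of the upright grip fin at the back of the cup, 60 behind (+x) its origin and 45 high; the fin is 12 thick (y), 39 long (x), from 18 to 66 high
- mat: green mat, 160 (x) x 130 (y), 4 thick, fixed on the bench; origin at the centre of its underside
- wheel1: small black rubber-tyred wheel with an orange hub, 32 diameter, 18 thick, 15 g; origin at its centre, z along its axle; starts in the cup
- wheel2: small black rubber-tyred wheel with an orange hub, 32 diameter, 18 thick, 15 g; origin at its centre, z along its axle; starts in the cup
- wheel3: small black rubber-tyred wheel with an orange hub, 32 diameter, 18 thick, 15 g; origin at its centre, z along its axle; starts in the cup
- wheel4: small black rubber-tyred wheel with an orange hub, 32 diameter, 18 thick, 15 g; origin at its centre, z along its axle; starts in the cup
- wheel5: small black rubber-tyred wheel with an orange hub, 32 diameter, 18 thick, 15 g; origin at its centre, z along its axle; starts in the cup
- wheel6: small black rubber-tyred wheel with an orange hub, 32 diameter, 18 thick, 15 g; origin at its centre, z along its axle; starts in the cup
- wheel7: small black rubber-tyred wheel with an orange hub, 32 diameter, 18 thick, 15 g; origin at its centre, z along its axle; starts in the cup
- wheel8: small black rubber-tyred wheel with an orange hub, 32 diameter, 18 thick, 15 g; origin at its centre, z along its axle; starts in the cup
- screwdriver: blue-handled screwdriver lying on the bench, 190 long; origin under it; a bystander
- aerosol: red-and-metal aerosol can, 60 diameter, 170 high, standing; origin at the centre of its foot; a bystander
- sprayer: white spray bottle with a red trigger, 72 diameter, 175 high, standing; origin at the centre of its foot; a bystander
- tape_roll: black roll of tape lying flat, 90 outside, 25 high; origin at the centre of its underside; a bystander
- brush_roller: green roller brush of a vacuum cleaner, 180 long, 40 high, lying; origin under its middle, x along it; a bystander
There are look-alikes about, which are no part of the job. Leave any turquoise look-alike of the cup alone.

How it is judged (in metres and radians):
On the way, in this order (a step that is already met when the one before it is completed fails the run):
1. the red drawer is pulled out at least 100 mm (value of joint red_drawer above 0.1 m), for 0.2 s.
2. the cup, off the bench, is tipped more than 35 degrees with its lip over the open red drawer (value of joint red_drawer above 0.1 m and angle between cup's own z axis and vertical above 0.61 rad and height (world z) of cup above 0.05 m and horizontal distance between cup_lip and red_bay below 0.11 m).
3. all eight wheels lie in the red drawer (y of wheel1 in the frame of red_bay between -0.066 and 0.066 m and x of wheel1 in the frame of red_bay between -0.068 and 0.1 m and z of wheel1 in the frame of red_bay between 0 and 0.07 m and y of wheel2 in the frame of red_bay between -0.066 and 0.066 m and x of wheel2 in the frame of red_bay between -0.068 and 0.1 m and z of wheel2 in the frame of red_bay between 0 and 0.07 m and y of wheel3 in the frame of red_bay between -0.066 and 0.066 m and x of wheel3 in the frame of red_bay between -0.068 and 0.1 m and z of wheel3 in the frame of red_bay between 0 and 0.07 m and y of wheel4 in the frame of red_bay between -0.066 and 0.066 m and x of wheel4 in the frame of red_bay between -0.068 and 0.1 m and z of wheel4 in the frame of red_bay between 0 and 0.07 m and y of wheel5 in the frame of red_bay between -0.066 and 0.066 m and x of wheel5 in the frame of red_bay between -0.068 and 0.1 m and z of wheel5 in the frame of red_bay between 0 and 0.07 m and y of wheel6 in the frame of red_bay between -0.066 and 0.066 m and x of wheel6 in the frame of red_bay between -0.068 and 0.1 m and z of wheel6 in the frame of red_bay between 0 and 0.07 m and y of wheel7 in the frame of red_bay between -0.066 and 0.066 m and x of wheel7 in the frame of red_bay between -0.068 and 0.1 m and z of wheel7 in the frame of red_bay between 0 and 0.07 m and y of wheel8 in the frame of red_bay between -0.066 and 0.066 m and x of wheel8 in the frame of red_bay between -0.068 and 0.1 m and z of wheel8 in the frame of red_bay between 0 and 0.07 m), for 0.2 s.
At the end, for the whole second after the job is handed in: All eight wheels lie inside the red drawer, which is pushed home to within 6 mm; the cup stands upright (within 3.4 degrees) and still on the green mat, its origin within 40 mm of the mat's centre; the yellow drawer is shut to within 6 mm (all of step 3 and value of joint each of red_drawer, yellow_drawer below 0.006 m and horizontal distance between cup and mat below 0.04 m and angle between cup's own z axis and vertical below 0.06 rad and height (world z) of cup between 0.001 and 0.01 m and linear speed of cup below 0.02 m/s); the robot touches nothing.
It fails at once if the yellow drawer is pulled out more than 15 mm (value of joint yellow_drawer above 0.015 m).
It fails at once if a bystander (screwdriver, aerosol can, spray bottle, tape roll, roller brush) is moved more than 40 mm (distance of any of screwdriver, aerosol, sprayer, tape_roll, brush_roller from where it was at the start of the episode above 0.04 m).
It also fails if it takes over 72 s, if anything falls off the work surface, if the arm or the gripper's body presses on something with over 40 N, if the wrist force passes 120 N, or if a joint passes its speed limit or range.

ROBOT

A 6-joint arm with a two-finger parallel gripper is mounted at the origin on the work surface. World frame = base frame: x ahead of the robot, y to its left, z up, the work surface at z = 0. Lengths are in m, angles in degrees, forces in N, time in s.
With the tool pointing down it reaches from about 0.375 to 0.9 m from the base axis. Payload 3.1 kg.
Tool frame: the origin (TCP) lies at the very end of the fingers, on their centre line; the grasp point (between the pads) lies 19 mm behind it (bot.tcp_to_grasp is the distance from the TCP to the grasp point, in m); z points along the fingers, y is the line along which they close (so a half turn about z gives the same grasp; the last joint's range is limited). The gripper opens to 87 mm and grips with 3 to 60 N. Pads are 19 mm wide; open, the fingers measure 117 mm over their backs; the gripper's body (75 mm by 190 mm) begins 51 mm behind the grasp point.
Start: joints at [-84.082, 30.224, 82.088, -0, 67.689, -10.227], TCP at [0.174, -0.6, 0.223] pointing down, gripper open.
Joint ranges: [-176.69, 176.69], [-43.24, 126.21], [12.49, 139.97], [-82, 262], [0, 151.66], [-163.58, 163.58]. Speed limits (degrees/s): [159.86, 159.86, 180, 180, 180, 180].

INTERFACE

Orientations are given as a 3x3 rotation matrix whose columns are the frame's x, y, z axes.
In Python, from rig import telemetry, capture, camera_info, job, bot gives the robot as it stands. The module is installed in compiled form; this text tells all that it offers.
- The arm moves only by the tool carry_out, never from a script. Its argument "deltas" is a list that holds one entry, the list of rows, each a list of 7 numbers: the shift along the tool's x, y, z scaled (see below), then the turn, a rotation vector about the tool's x, y, z scaled (see below), then the closure, from -1 (fully open) to 1 (shut). In form: [[[dx, dy, dz, ax, ay, az, claw], ...]]. A call has exactly 10 rows; each row is the pose to reach, as a shift and turn from the pose commanded when the call began, along the tool's axes at that moment, turning the shorter way round; what a row does not reach only later rows make up. The controller multiplies each number of a shift by 15 cm and each number of a turn by 360 degrees. A row lasts 1/12 s, in which the tool goes at most 41.7 mm and 7.16 degrees, less where a joint would pass 70% of its speed; a pose out of reach is approached as far as the arm can. A call with a number of a shift or a turn outside -1 to 1 is refused whole. A call with a gripper value outside its range is refused whole. The fingers move at their own pace and stop on an object; the grip force is fixed at half the most. Time passes only in rows, so rows that repeat a pose let the fingers close, or fill a call up. It gives the time, the measured TCP pose, the force, the opening and the grip force at its end, in the units of the state.
- telemetry.read_state(): the state, without advancing time (a new reading comes with each control period).
- capture(name): name is "scene" or "top" or "wrist"; returns the picture (384x512x3 uint8, red, green, blue); there is no depth.
- camera_info(name): a dict with "mtx" (3x3 intrinsics, pixels), "cam_to_world" (4x4, takes a point from camera to world coordinates); the wrist camera has in their place "T_tool_cam" (4x4, takes a point from camera to tool coordinates, whose origin is the TCP and whose axes are the flange's). Camera axes: x right, y down, z forward; pixel columns grow to the right and rows downward; lengths in m; the calibration is good to about 2 mm. The wrist camera is an equidistant fisheye: a pixel r from the principal point sees the ray r / f radians off the axis. A picture is of the moment at which its call begins: read the wrist's pose just before it. camera_info takes no time and is no camera call.
- job.hand_in(): hands the job in; it is judged then, once.
The state is a dict: "time_s": time; "joint_positions": joint angles; "qvel": joint speeds; "tau": joint torques, N m; "position": TCP position; "tcp_rot": TCP orientation; "force": force on the tool from outside, world axes, zero at the start; "moment": the same for the moment, N m; "opening": opening from 0.0 (shut) to 1.0 (fully open); "grasp_force": force on a finger pad.
Only numpy, scipy, OpenCV 4.12 (cv2) and the standard library are available. Lean on these libraries where they do the work, as an engineer would, in place of code of your own. Each camera call takes 0.05 s, during which the arm holds its last target. There are 200 camera calls.

## Working session

There is one attempt and no reset: what is moved stays moved. The work goes in short steps, Python scripts to look and compute and a tool call to move; the robot and the scene stay as the last step left them, time stands still between calls to the robot, and variables do not carry over. Pictures are saved under pics/ and viewed, at most 10 in all, crops included, and the job is handed in when it is done.

Besides the shell and the picture viewer there is one more tool, called as name([rows], argument=value, ...), one row to a line, values as JSON. carry_out: Moves the arm, as the interface text tells. Its arguments: {"type":"object","properties":{"deltas":{"type":"array","items":{"type":"array","items":{"type":"array","items":{"type":"number"}}}}},"required":["deltas"]}

```bash
mkdir -p pics
python3 - <<'E'
from rig import *
import cv2,numpy as np
for n in ("scene","top"):
    im=capture(n); cv2.imwrite(f"pics/{n}0.png",cv2.resize(im[...,::-1],(800,600),interpolation=cv2.INTER_CUBIC)); 
    np.save(f"pics/{n}0.npy",im)
    c=camera_info(n); print(n,np.round(c["mtx"],1).tolist(),np.round(c["cam_to_world"],3).tolist())
print(telemetry.read_state())
E
```

```text
scene [[382.7, 0.0, 257.2], [0.0, 382.7, 185.3], [0.0, 0.0, 1.0]] [[0.622, 0.534, -0.572, 1.24], [0.783, -0.436, 0.444, -0.503], [-0.012, -0.724, -0.69, 0.932], [0.0, 0.0, 0.0, 1.0]]
top [[429.3, 0.0, 253.0], [0.0, 429.3, 193.4], [0.0, 0.0, 1.0]] [[0.055, -0.971, 0.234, 0.29], [-0.999, -0.053, 0.013, 0.031], [-0.0, -0.234, -0.972, 1.216], [0.0, 0.0, 0.0, 1.0]]
{'time_s': 0.1, 'joint_positions': array([-8.40800382e+01,  3.02730343e+01,  8.21495572e+01,  5.71439877e-04,
        6.76872383e+01, -1.02257729e+01]), 'qvel': array([ 0.06079966,  0.00378544, -0.03704625, -0.00839892,  0.03881572,
        0.03557293]), 'tau': array([-2.56533958e-04, -4.40984988e+01, -1.77150124e+01,  6.34484715e-02,
        5.33373782e-02, -4.11994449e-05]), 'position': array([ 0.17377967, -0.59967645,  0.22167311]), 'tcp_rot': array([[ 9.60558578e-01,  2.78077656e-01, -1.88528873e-04],
       [ 2.78077500e-01, -9.60556747e-01,  1.90762001e-03],
       [ 3.49373819e-04, -1.88480640e-03, -9.99998163e-01]]), 'force': array([ 0.14839517, -0.84822101, -0.36704046]), 'moment': array([-0.03128198, -0.00218189,  0.00964348]), 'grasp_force': 0.0, 'opening': 1.001812522049993}
```

View pics/scene0.png

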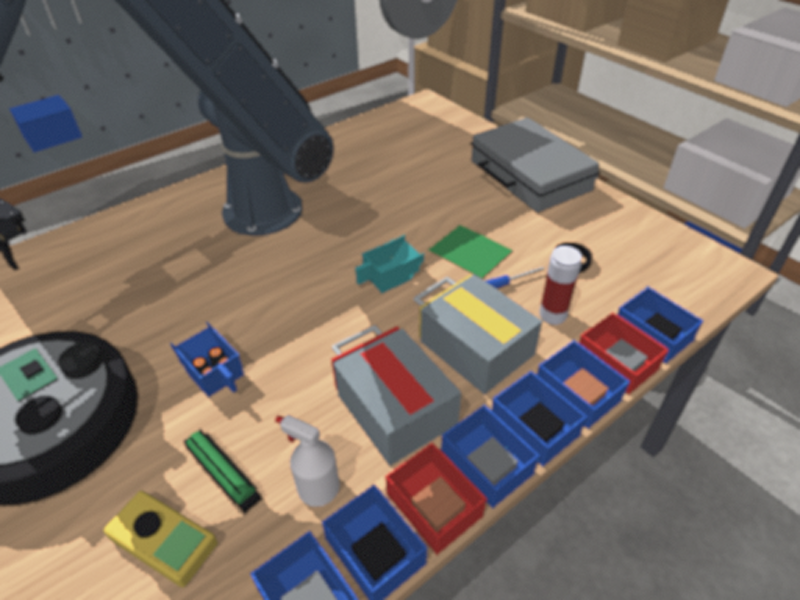

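View pics/top0.png

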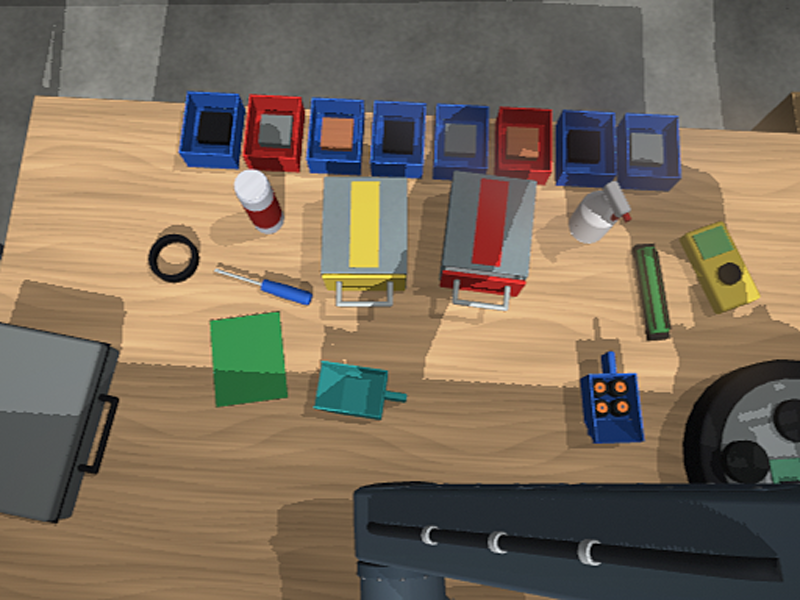

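The bench shows two scoop cups: a blue one with orange-hubbed wheels at top (612,405) and an empty turquoise one at (350,390). The blue one fits. The red drawer's handle is at about (482,300), the mat at (250,358), and the yellow unit is to the left of the red one. I'll enlarge these areas to confirm and measure.

Run:
```python
import cv2,numpy as np
im=np.load("pics/top0.npy")[...,::-1]
# left: cup crop x 360..425,y 215..290 ; right: red handle x 275..350,y 165..205
def crop(x0,y0,w,h,s,W,H):
    c=cv2.resize(im[y0:y0+h,x0:x0+w],None,fx=s,fy=s,interpolation=cv2.INTER_CUBIC)
    for i in range(0,w,10): cv2.putText(c,str(x0+i),(i*s,8),0,.32,(255,255,255),1); cv2.line(c,(i*s,10),(i*s,14),(255,255,255),1)
    for j in range(0,h,10): cv2.putText(c,str(y0+j),(0,j*s+4),0,.32,(0,255,255),1)
    return c
a=crop(360,215,64,75,6,0,0); b=crop(276,105,72,100,6,0,0)
o=np.zeros((600,800,3),np.uint8); o[:a.shape[0],:a.shape[1]]=a; o[:600,385:385+b.shape[1]]=b[:600,:415]
cv2.imwrite("pics/crop1.png",o)
```

```text
(no output)
```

View pics/crop1.png

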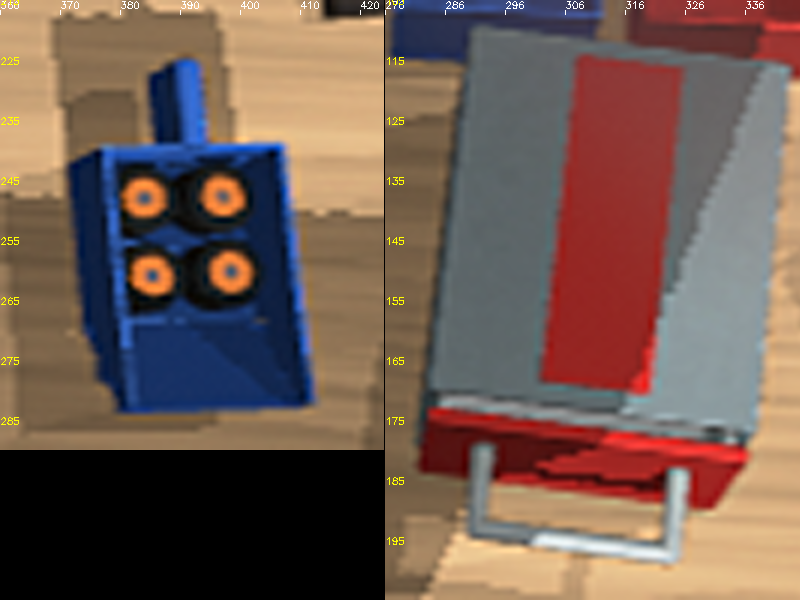

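The crop confirms the blue cup, with its fin towards +x at (391,225), its lip at (396,282) and at least four orange hubs. The red handle bar runs from (290.5,193.7) to (324.3,198). The gap at the red front shows the drawer is slightly open.

```bash
cat > h.py <<'E'
from rig import *
import numpy as np
def px(name,u,v,z):
    c=camera_info(name);T=np.array(c["cam_to_world"]);d=T[:3,:3]@np.linalg.solve(c["mtx"],[u,v,1.]);t=(z-T[2,3])/d[2];return T[:3,3]+t*d
E
python3 - <<'E'
from h import *
P={}
for n,u,v,z in [("cbl",377.7,240,.062),("cbr",407.3,239.7,.062),("lipl",380.3,283,.048),("lipr",412,282.2,.048),("finout",391.5,225.3,.066),("finin",392.5,239.2,.066),
("unl",285.2,170.8,.1),("unr",337.2,177.5,.1),("ufl",290.5,109.2,.1),("ufr",343.5,115.8,.1),("hl",290.5,193.7,.075),("hr",324.3,198,.075),("pl",283.5,173.7,.096),("pr",336.2,180.8,.096),
*[("mat",a/1.5625,b/1.5625,.004) for a,b in [(210,320),(281,311),(287,398),(216,406)]],
*[("yu",a/1.5625,b/1.5625,.1) for a,b in [(325,177),(407,178),(405,277),(321,277)]],("yhandle",338/1.5625,304/1.5625,.07),("yhandle",394/1.5625,304/1.5625,.07),
("turqlipfar",313/1.5625,409/1.5625,.05),("turqfin",407/1.5625,397/1.5625,.06),("turqbacknear",380/1.5625,420/1.5625,.06),("turqtopleft",320/1.5625,362/1.5625,.05),("sprayer top",617/1.5625,185/1.5625,.17),("sprayer foot",590/1.5625,235/1.5625,.0),("brush",645/1.5625,245/1.5625,.04),("brush",660/1.5625,338/1.5625,.04),("robotvac",690/1.5625,440/1.5625,.05)]:
    p=px("top",u,v,z);P.setdefault(n,p);print(n,p.round(3))
def ang(a,b): d=P[b]-P[a];return np.degrees(np.arctan2(d[1],d[0])),np.linalg.norm(d)
print(ang("unl","ufl"),ang("unr","ufr"),ang("unl","unr"),ang("hl","hr"),ang("cbl","cbr"),ang("lipl","lipr"))
E
```

```text
cbl [ 0.457 -0.296  0.062]
cbr [ 0.462 -0.375  0.062]
lipl [ 0.344 -0.305  0.048]
lipr [ 0.351 -0.389  0.048]
finout [ 0.499 -0.332  0.066]
finin [ 0.461 -0.334  0.066]
unl [ 0.626 -0.037  0.1  ]
unr [ 0.615 -0.178  0.1  ]
ufl [ 0.807 -0.045  0.1  ]
ufr [ 0.795 -0.194  0.1  ]
hl [ 0.569 -0.056  0.075]
hr [ 0.562 -0.148  0.075]
pl [ 0.619 -0.033  0.096]
pr [ 0.607 -0.176  0.096]
mat [0.529 0.388 0.004]
mat [0.553 0.258 0.004]
mat [0.394 0.232 0.004]
mat [0.373 0.358 0.004]
yu [0.782 0.185 0.1  ]
yu [0.788 0.038 0.1  ]
yu [0.604 0.032 0.1  ]
yu [0.596 0.177 0.1  ]
yhandle [0.557 0.147 0.07 ]
yhandle [0.562 0.049 0.07 ]
turqlipfar [0.374 0.178 0.05 ]
turqfin [0.402 0.018 0.06 ]
turqbacknear [0.361 0.062 0.06 ]
turqtopleft [0.456 0.173 0.05 ]
sprayer top [ 0.764 -0.314  0.17 ]
sprayer foot [ 0.735 -0.316  0.   ]
brush [ 0.706 -0.406  0.04 ]
brush [ 0.533 -0.427  0.04 ]
robotvac [ 0.357 -0.467  0.05 ]
(np.float64(-2.590143744413938), np.float64(0.18098887756486928)) (np.float64(-5.080950150087614), np.float64(0.1808435193871711)) (np.float64(-94.54102557151076), np.float64(0.14121448961001218)) (np.float64(-94.35029609036724), np.float64(0.09270018391799324)) (np.float64(-86.2920442227725), np.float64(0.07981116085947933)) (np.float64(-85.45763212093514), np.float64(0.08465496847682505))
```

carry_out([
  [[1,-0.72,0,0,0,-0.193,0.3],[1,-0.72,0,0,0,-0.193,0.3],[1,-0.72,0,0,0,-0.193,0.3],[1,-0.72,0,0,0,-0.193,0.3],[1,-0.72,0,0,0,-0.193,0.3],[1,-0.72,0,0,0,-0.193,0.3],[1,-0.72,0,0,0,-0.193,0.3],[1,-0.72,0,0,0,-0.193,0.3],[1,-0.72,0,0,0,-0.193,0.3],[1,-0.72,0,0,0,-0.193,0.3]],
])

```text
time_s: 0.93
position: [0.2879, -0.4544, 0.2222]
tcp_rot: [[0.07, 0.998, -0.0], [0.998, -0.07, 0.001], [0.001, -0.0, -1.0]]
force: [0.4, -0.3, -0.1]
opening: 0.375
grasp_force: 0.0
```

```bash
cat >> h.py <<'E'
import json
from scipy.spatial.transform import Rotation as Ro
def frame(yaz,tilt=0.,):
    # tool down with tool y at azimuth yaz (deg); tilt = turn (deg) about tool y
    y=np.array([np.cos(np.radians(yaz)),np.sin(np.radians(yaz)),0]);z=np.array([0,0,-1.]);x=np.cross(y,z)
    return np.c_[x,y,z]@Ro.from_euler('y',tilt,degrees=True).as_matrix()
def goal(p,R):
    s=telemetry.read_state();T=np.array(s["tcp_rot"])
    d=T.T@(np.array(p)-s["position"])/.15;r=Ro.from_matrix(T.T@R).as_rotvec()/(2*np.pi)
    print("t",round(s["time_s"],2),"pos",np.round(s["position"],4),"J",np.round(s["joint_positions"],1),"F",np.round(s["force"],1),"op",round(s["opening"]*87,1),"grip",round(s["grasp_force"],1))
    print("shift",d.round(3),"turn",r.round(4),"cm/..",)
    open("log.jsonl","a").write(json.dumps([list(map(float,s["joint_positions"])),list(map(float,s["position"])),T.tolist()])+"\n")
E
python3 -c "
from h import *
goal((.566,-.102,.2),frame(-4.3))"
```

```text
t 0.93 pos [ 0.2879 -0.4544  0.2222] J [-69.6  23.6  94.6  -0.   61.9 -65.5] F [ 0.4 -0.3 -0.1] op 32.6 grip 0.0
shift [2.474 1.684 0.149] turn [-0.0001 -0.0001  0.0007] cm/..
```

carry_out([
  [[0.95,0.65,0,0,0,0,0.3],[0.95,0.65,0,0,0,0,0.3],[0.95,0.65,0,0,0,0,0.3],[0.95,0.65,0,0,0,0,0.3],[0.95,0.65,0,0,0,0,0.3],[0.95,0.65,0,0,0,0,0.3],[0.95,0.65,0,0,0,0,0.3],[0.95,0.65,0,0,0,0,0.3],[0.95,0.65,0,0,0,0,0.3],[0.95,0.65,0,0,0,0,0.3]],
])

```text
time_s: 1.77
position: [0.3952, -0.3215, 0.2225]
tcp_rot: [[0.079, 0.997, -0.0], [0.997, -0.079, -0.0], [-0.0, -0.0, -1.0]]
force: [0.7, 0.0, -0.4]
opening: 0.357
grasp_force: 0.0
```

carry_out([
  [[0.95,0.65,0,0,0,0,0.3],[0.95,0.65,0,0,0,0,0.3],[0.95,0.65,0,0,0,0,0.3],[0.95,0.65,0,0,0,0,0.3],[0.95,0.65,0,0,0,0,0.3],[0.95,0.65,0,0,0,0,0.3],[0.95,0.65,0,0,0,0,0.3],[0.95,0.65,0,0,0,0,0.3],[0.95,0.65,0,0,0,0,0.3],[0.95,0.65,0,0,0,0,0.3]],
])

```text
time_s: 2.6
position: [0.5033, -0.1871, 0.2226]
tcp_rot: [[0.079, 0.997, -0.0], [0.997, -0.079, -0.0], [-0.0, -0.0, -1.0]]
force: [0.0, 0.8, -0.9]
opening: 0.354
grasp_force: 0.0
```

carry_out([
  [[0.57,0.38,0.15,0,0,0,0.3],[0.57,0.38,0.15,0,0,0,0.3],[0.57,0.38,0.15,0,0,0,0.3],[0.57,0.38,0.15,0,0,0,0.3],[0.57,0.38,0.15,0,0,0,0.3],[0.57,0.38,0.15,0,0,0,0.3],[0.57,0.38,0.15,0,0,0,0.3],[0.57,0.38,0.15,0,0,0,0.3],[0.57,0.38,0.15,0,0,0,0.3],[0.57,0.38,0.15,0,0,0,0.3]],
])

```text
time_s: 3.43
position: [0.5672, -0.1054, 0.2004]
tcp_rot: [[0.078, 0.997, 0.0], [0.997, -0.078, -0.0], [-0.0, 0.0, -1.0]]
force: [-0.2, 0.3, -0.2]
opening: 0.35
grasp_force: 0.0
```

Run:
```python
from h import *
import cv2
goal((.566,-.102,.05),frame(-4.3))
im=capture("wrist");cv2.imwrite("pics/w1.png",im[...,::-1])
c=camera_info("wrist");print({k:np.round(v,3).tolist() if hasattr(v,'__len__') else v for k,v in c.items()})
```

```text
t 3.43 pos [ 0.5672 -0.1054  0.2004] J [-21.6  28.   90.5  -0.   61.4 -17.2] F [-0.2  0.3 -0.2] op 30.5 grip 0.0
shift [ 0.022 -0.01   1.003] turn [ 0.0001  0.     -0.0004] cm/..
{'mtx': [[297.319, 0.0, 255.814], [0.0, 297.319, 189.505], [0.0, 0.0, 1.0]], 'T_tool_cam': [[0.001, -0.965, -0.264, 0.073], [1.0, 0.001, -0.0, 0.0], [0.001, -0.264, 0.965, -0.163], [0.0, 0.0, 0.0, 1.0]]}
```

View pics/w1.png

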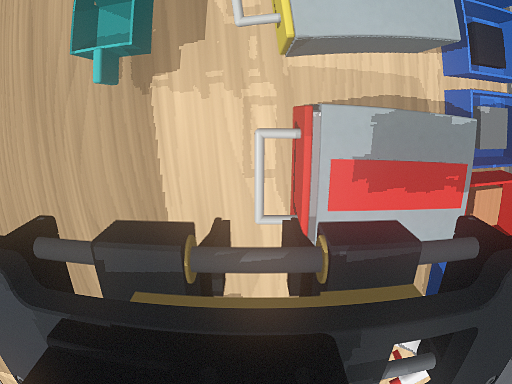

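The wrist view shows the red handle bar from (263,132) to (260,221), the drawer slightly open, and the fingers at about columns 213 and 295. I'll check the bar's position against the top view.

```bash
cat >> h.py <<'E'
def wpx(u,v,z):
    c=camera_info("wrist");M=np.array(c["mtx"]);T=np.array(c["T_tool_cam"]);s=telemetry.read_state();R=np.array(s["tcp_rot"])
    q=np.array([(u-M[0,2])/M[0,0],(v-M[1,2])/M[1,1]]);th=np.hypot(*q);d=np.r_[q/th*np.sin(th),np.cos(th)]
    o=np.array(s["position"])+R@T[:3,3];d=R@T[:3,:3]@d;return o+d*(z-o[2])/d[2]
E
python3 -c "
from h import *
for p in [(263,131,.07),(259,220,.07),(313,104,.1),(317,240,.1),(300,131,.07),(295,218,.07)]: print(wpx(*p).round(4))"
```

```text
[ 0.5783 -0.0539  0.07  ]
[ 0.5675 -0.1463  0.07  ]
[ 0.6237 -0.0304  0.1   ]
[ 0.6236 -0.1607  0.1   ]
[ 0.6148 -0.0563  0.07  ]
[ 0.6057 -0.1472  0.07  ]
```

carry_out([
  [[0.03,0.01,0.2,0,0,0,0.3],[0.03,0.01,0.4,0,0,0,0.3],[0.03,0.01,0.55,0,0,0,0.3],[0.03,0.01,0.65,0,0,0,0.3],[0.03,0.01,0.75,0,0,0,0.3],[0.03,0.01,0.85,0,0,0,0.3],[0.03,0.01,0.95,0,0,0,0.3],[0.03,0.01,1.0,0,0,0,0.3],[0.03,0.01,1.0,0,0,0,0.3],[0.03,0.01,1.0,0,0,0,0.3]],
])

```text
time_s: 4.32
position: [0.5692, -0.1004, 0.05]
tcp_rot: [[0.076, 0.997, -0.0], [0.997, -0.076, 0.0], [0.0, -0.0, -1.0]]
force: [0.7, -0.4, -0.1]
opening: 0.351
grasp_force: 0.0
```

carry_out([
  [[0,0,0,0,0,0,1],[0,0,0,0,0,0,1],[0,0,0,0,0,0,1],[0,0,0,0,0,0,1],[0,0,0,0,0,0,1],[0,0,0,0,0,0,1],[0,0,0,0,0,0,1],[0,0,0,0,0,0,1],[0,0,0,0,0,0,1],[0,0,0,0,0,0,1]],
])

```text
time_s: 5.15
position: [0.57, -0.1005, 0.0508]
tcp_rot: [[0.076, 0.997, 0.002], [0.997, -0.076, -0.001], [-0.0, 0.002, -1.0]]
force: [0.4, 0.1, 5.1]
opening: 0.1
grasp_force: 30.0
```

```bash
python3 -c "
from h import *
goal((.566-.113,-.102+.0085,.05),frame(-4.3))"
```

```text
t 5.15 pos [ 0.57   -0.1005  0.0508] J [-21.1  40.7  96.2   0.   43.  -16.7] F [0.4 0.1 5.1] op 8.7 grip 30.0
shift [-0.013 -0.781  0.004] turn [ 0.0003  0.0001 -0.0002] cm/..
```

carry_out([
  [[0,-0.08,0,0,0,0,1],[0,-0.18,0,0,0,0,1],[0,-0.28,0,0,0,0,1],[0,-0.38,0,0,0,0,1],[0,-0.48,0,0,0,0,1],[0,-0.58,0,0,0,0,1],[0,-0.68,0,0,0,0,1],[0,-0.74,0,0,0,0,1],[0,-0.785,0,0,0,0,1],[0,-0.785,0,0,0,0,1]],
])

```text
time_s: 5.98
position: [0.4505, -0.091, 0.0507]
tcp_rot: [[0.076, 0.997, -0.001], [0.997, -0.076, 0.0], [0.0, -0.001, -1.0]]
force: [-1.8, 0.5, 8.5]
opening: 0.099
grasp_force: 30.0
```

carry_out([
  [[0,0,0,0,0,0,0.3],[0,0,0,0,0,0,0.3],[0,0,0,0,0,0,0.3],[0,0,0,0,0,0,0.3],[0,0,-0.2,0,0,0,0.3],[0,0,-0.4,0,0,0,0.3],[0,0,-0.6,0,0,0,0.3],[0,0,-0.8,0,0,0,0.3],[0,0,-1,0,0,0,0.3],[0,0,-1,0,0,0,0.3]],
])

```text
time_s: 6.82
position: [0.4551, -0.0926, 0.2048]
tcp_rot: [[0.076, 0.997, 0.01], [0.997, -0.076, -0.005], [-0.004, 0.01, -1.0]]
force: [0.9, -0.2, 0.8]
opening: 0.35
grasp_force: 0.0
```

Run:
```python
from h import *
import cv2
goal((.51,-.333,.12),frame(94,30))
print(frame(94,30).round(2))
im=capture("top")[...,::-1];np.save("pics/top1.npy",im)
o=np.hstack([cv2.resize(im[100:250,260:360],None,fx=4,fy=4,interpolation=cv2.INTER_CUBIC),cv2.resize(im[200:350,330:430],None,fx=4,fy=4,interpolation=cv2.INTER_CUBIC)])
cv2.imwrite("pics/c2.png",o)
# kinematic fit
from scipy.optimize import least_squares
L=[json.loads(l) for l in open("log.jsonl")]
def fk(q,p,full=False):
    h,a1,o,L1,e,L2,D,k4=p;q=np.radians(q)
    rz=lambda a:Ro.from_euler('z',a);ry=lambda a:Ro.from_euler('y',a);rx=lambda a:Ro.from_euler('x',a)
    R=rz(q[0]);x=R.apply([a1,o,h]);R=R*ry(q[1]);x=x+R.apply([0,0,L1]);R=R*ry(q[2]);x=x+R.apply([e,0,L2])
    R=R*rz(np.sign(k4)*q[3])*ry(q[4]);x=x+R.apply([0,0,D]);return x,R
A=[(l[0],l[1]) for l in L]+[([-84.04,30.273,82.15,0,67.687,-10.226],[.17378,-.59968,.22167])]
f=lambda p:np.concatenate([fk(q,np.r_[p,1])[0]-x for q,x in A]+[.01*(np.array(p)-[.3,0,.11,.4,0,.4,.25])])
r=least_squares(f,[.3,0,.11,.4,0,.4,.25]);print(r.x.round(4),np.abs(r.fun[:-7]).max())
```

```text
t 6.82 pos [ 0.4551 -0.0926  0.2048] J [-25.3  19.2 106.    0.   54.1 -21. ] F [ 0.9 -0.2  0.8] op 30.5 grip 0.0
shift [-1.568  0.481  0.577] turn [ 0.072   0.0635 -0.2662] cm/..
[[-0.86 -0.07 -0.5 ]
 [-0.06  1.   -0.03]
 [ 0.5   0.   -0.87]]
[2.585e-01 2.000e-04 1.109e-01 5.872e-01 1.136e-01 3.917e-01 2.895e-01] 0.00032905638203495347
```

View pics/c2.png

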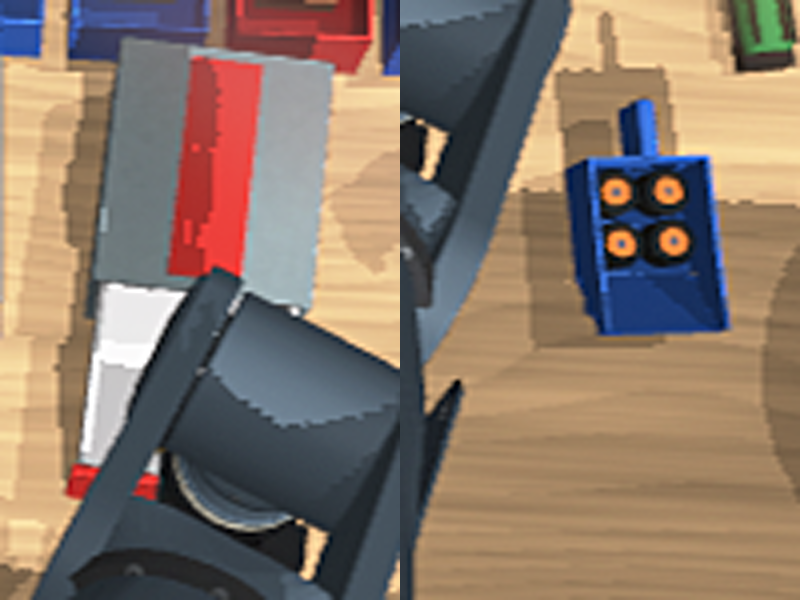

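The drawer is well out and the cup is untouched, with its fin at crop pixel (636,130). Next I'll check reachability for the grasp and pour.

```bash
cat > ik.py <<'E'
from h import *
from scipy.optimize import least_squares
K=dict(h=.2585,o=.1109,L1=.5872,e=.1136,L2=.3917,D=.2895)
lo=np.radians([-176,-43,13,-82,0,-163]);hi=np.radians([176,126,139,262,151,163])
def fk(q,s4):
    r=lambda a,t:Ro.from_euler(a,t)
    R=r('z',q[0]);x=R.apply([0,K['o'],K['h']]);R=R*r('y',q[1]);x=x+R.apply([0,0,K['L1']]);R=R*r('y',q[2]);x=x+R.apply([K['e'],0,K['L2']])
    R=R*r('z',s4*q[3])*r('y',q[4]);x=x+R.apply([0,0,K['D']]);return x,(R*r('z',q[5]+np.pi/2)).as_matrix()
def ik(p,R,s4,q0):
    def f(q):
        x,T=fk(q,s4);return np.r_[(x-p)*5,Ro.from_matrix(T.T@R).as_rotvec()]
    s=least_squares(f,np.clip(np.radians(q0),lo+.01,hi-.01),bounds=(lo,hi));return np.degrees(s.x),np.abs(s.fun).max()
def cuppose(lip,psi,th):
    R=(Ro.from_euler('z',psi,degrees=True)*Ro.from_euler('y',-th,degrees=True)).as_matrix()
    return np.array(lip)-R@[-.077,0,.048],R
def tool(o,R,al,flip,g=(.057,0,.045)):
    T=R@(frame(90,al) if flip>0 else frame(-90,-al))
    return o+R@np.array(g)+.019*T[:,2],T
E
python3 - <<'E'
from ik import *
U=np.array([.711,-.1135]);c,s=np.cos(np.radians(-4.3)),np.sin(np.radians(-4.3));bay=np.r_[U+(-.147)*np.array([c,s]),.013];print("bay",bay)
q0=[-46,35,95,0,90,40]
for al in (0,30,45):
  for flip in (1,-1):
    for s4 in (1,-1):
      qg,eg=ik(*tool(np.array([.422,-.339,0]),Ro.from_euler('z',4,degrees=True).as_matrix(),al,flip),s4,[-46,40,95,0,90,-40*flip if flip<0 else -140])
      print("grasp",al,flip,s4,qg.round(),round(eg,3))
      for dpsi in (90,60,-60,-90,0,180,150,-150):
        q=qg.copy();es=[]
        for k in np.linspace(0,1,8):
          psi=4+(dpsi-8.3)*k
          lp=np.array([.345,-.345,.2])*(1-k)+np.r_[bay[:2],.2]*k
          q,e=ik(*tool(*cuppose(lp,psi,0),al,flip),s4,q);es.append(e)
        qq=[]
        for th in range(0,111,10):
          psi=dpsi-4.3;off=.02*np.array([np.cos(np.radians(psi)),np.sin(np.radians(psi))])
          q,e=ik(*tool(*cuppose(np.r_[bay[:2]+off,.17 if th<50 else .115],psi,th),al,flip),s4,q);es.append(e)
        if max(es)<.03: print("  psi",dpsi,q.round(),"ok",round(max(es),3))
        else: print("  psi",dpsi,[int(e>.02) for e in es]) if al else 0
E
```

```text
bay [ 0.56441379 -0.10247813  0.013     ]
grasp 0 1 1 [ -46.   43.   96.   -0.   41. -140.] 0.0
  psi -150 [ -7.  69.  55. -71. 148.  34.] ok 0.0
grasp 0 1 -1 [ -46.   43.   96.    0.   41. -140.] 0.0
  psi -60 [  5.  60. 111. 114. 107.  82.] ok 0.0
  psi -90 [  6.  61.  91.  91. 112.  59.] ok 0.0
  psi -150 [ -7.  69.  55.  71. 148.  34.] ok 0.0
grasp 0 -1 1 [-46.  43.  96.  -0.  41.  40.] 0.0
  psi 90 [-45.  62.  83.  68. 129. -55.] ok 0.0
  psi 60 [-51.  59. 103.  80. 114. -72.] ok 0.0
  psi 0 [ -38.   71.  136.  137.  131. -109.] ok 0.0
grasp 0 -1 -1 [-46.  43.  96.   0.  41.  40.] 0.0
  psi 90 [-45.  62.  83. -68. 129. -55.] ok 0.0
  psi 60 [-51.  59. 103. -80. 114. -72.] ok 0.0
grasp 30 1 1 [ -37.   52.   79.  -20.   74. -121.] 0.0
  psi 90 [0, 0, 0, 0, 0, 0, 0, 0, 0, 0, 1, 1, 1, 1, 1, 1, 1, 1, 1, 1]
  psi 60 [0, 0, 0, 0, 0, 0, 0, 0, 0, 0, 0, 0, 0, 1, 1, 1, 1, 1, 1, 1]
  psi -60 [0, 0, 0, 0, 0, 0, 0, 0, 0, 0, 0, 0, 0, 0, 0, 0, 0, 1, 1, 1]
  psi -90 [  7.  47.  91. -75.  90.  50.] ok 0.0
  psi 0 [0, 0, 0, 0, 0, 0, 0, 0, 0, 0, 0, 0, 0, 0, 0, 0, 1, 1, 1, 1]
  psi 180 [0, 0, 0, 0, 
[... 3342 characters left out ...]
, 0, 0]
  psi 150 [0, 0, 0, 0, 0, 0, 1, 1, 1, 1, 0, 0, 0, 0, 0, 0, 0, 0, 0, 0]
  psi -150 [0, 0, 0, 0, 0, 0, 0, 0, 0, 0, 1, 1, 1, 1, 1, 1, 1, 1, 1, 1]
grasp 45 -1 -1 [-34.  58.  70.  26.  90.  61.] 0.0
  psi 90 [-44.  44.  84. -46. 102. -51.] ok 0.0
  psi 60 [-50.  37. 104. -62.  80. -51.] ok 0.0
  psi -60 [0, 0, 0, 0, 0, 0, 0, 0, 0, 0, 0, 0, 0, 0, 0, 0, 1, 1, 1, 1]
  psi -90 [0, 0, 0, 0, 0, 0, 0, 0, 0, 0, 0, 0, 0, 0, 1, 1, 1, 1, 1, 1]
  psi 0 [0, 0, 0, 0, 0, 0, 0, 0, 0, 0, 0, 0, 0, 0, 0, 0, 0, 0, 1, 1]
  psi 180 [0, 0, 0, 0, 0, 0, 1, 1, 1, 0, 1, 1, 1, 1, 1, 1, 1, 1, 1, 1]
  psi 150 [-26.  56.  53. -11. 135. -78.] ok 0.0
  psi -150 [0, 0, 0, 0, 0, 0, 0, 0, 0, 0, 1, 1, 1, 1, 1, 1, 1, 1, 1, 1]
```

```bash
cat >> ik.py <<'E'
G=(.066,0,.046); CUP=(np.array([.4225,-.3385,0]),Ro.from_euler('z',4,degrees=True).as_matrix())
E
python3 - <<'E'
from ik import *
p,R=tool(*CUP,30,-1,G);print(p,R.round(2).tolist());goal(p-.1*R[:,2],R)
E
```

```text
[ 0.47886237 -0.33455876  0.02954552] [[0.86, 0.07, -0.5], [0.06, -1.0, -0.03], [-0.5, 0.0, -0.87]]
t 6.87 pos [ 0.4538 -0.0921  0.2026] J [-25.3  19.4 106.2  -0.   54.  -21. ] F [ 0.2 -0.  -0.4] op 30.4 grip 0.0
shift [-1.549  0.615  0.585] turn [ 0.0604 -0.069   0.2209] cm/..
```

carry_out([
  [[-0.9,0.35,0.1,0.04,-0.045,0.145,-1],[-0.9,0.35,0.1,0.04,-0.045,0.145,-1],[-0.9,0.35,0.1,0.04,-0.045,0.145,-1],[-0.9,0.35,0.1,0.04,-0.045,0.145,-1],[-0.9,0.35,0.1,0.04,-0.045,0.145,-1],[-0.9,0.35,0.1,0.04,-0.045,0.145,-1],[-0.9,0.35,0.1,0.04,-0.045,0.145,-1],[-0.9,0.35,0.1,0.04,-0.045,0.145,-1],[-0.9,0.35,0.1,0.04,-0.045,0.145,-1],[-0.9,0.35,0.1,0.04,-0.045,0.145,-1]],
])

```text
time_s: 7.7
position: [0.4934, -0.2295, 0.1831]
tcp_rot: [[0.777, 0.528, -0.343], [0.526, -0.844, -0.106], [-0.345, -0.097, -0.933]]
force: [-1.0, -0.5, 0.0]
opening: 0.974
grasp_force: 0.0
```

Run:
```python
from ik import *
p,R=tool(*CUP,30,-1,G);goal(p-.1*R[:,2],R)
s=telemetry.read_state()
for k in(1,-1):
    x,T=fk(np.radians(s["joint_positions"]),k);print(k,x-s["position"],np.abs(T-s["tcp_rot"]).max())
```

```text
t 7.7 pos [ 0.4934 -0.2295  0.1831] J [-28.4  34.5  84.6 -15.3  76.4  34.2] F [-1.  -0.5  0. ] op 84.7 grip 0.0
shift [-0.019  0.739  0.408] turn [ 0.0193 -0.0226  0.077 ] cm/..
1 [ 0.00523499  0.00171112 -0.00102253] 5.551115123125783e-16
-1 [ 0.07582918  0.1323625  -0.00102253] 0.4513000980525038
```

carry_out([
  [[-0.02,0.74,0.41,0.0193,-0.0226,0.077,-1],[-0.02,0.74,0.41,0.0193,-0.0226,0.077,-1],[-0.02,0.74,0.41,0.0193,-0.0226,0.077,-1],[-0.02,0.74,0.41,0.0193,-0.0226,0.077,-1],[-0.02,0.74,0.41,0.0193,-0.0226,0.077,-1],[-0.02,0.74,0.41,0.0193,-0.0226,0.077,-1],[-0.02,0.74,0.41,0.0193,-0.0226,0.077,-1],[-0.02,0.74,0.41,0.0193,-0.0226,0.077,-1],[-0.02,0.74,0.41,0.0193,-0.0226,0.077,-1],[-0.02,0.74,0.41,0.0193,-0.0226,0.077,-1]],
])

```text
time_s: 8.53
position: [0.5291, -0.3312, 0.1198]
tcp_rot: [[0.866, 0.069, -0.495], [0.058, -0.998, -0.037], [-0.497, 0.003, -0.868]]
force: [-1.0, 0.1, -0.2]
opening: 1.001
grasp_force: 0.0
```

Run:
```python
from ik import *
import cv2
p,R=tool(*CUP,30,-1,G);goal(p,R)
im=capture("wrist");cv2.imwrite("pics/w2.png",im[...,::-1])
def proj(P):
    c=camera_info("wrist");M=np.array(c["mtx"]);T=np.array(c["T_tool_cam"]);s=telemetry.read_state()
    q=T[:3,:3].T@(np.array(s["tcp_rot"]).T@(P-s["position"])-T[:3,3]);th=np.arctan2(np.hypot(q[0],q[1]),q[2]);return M[:2,2]+M[0,0]*th*q[:2]/np.hypot(q[0],q[1])
for n,l in dict(backL=(.039,.041,.062),backR=(.039,-.041,.062),fin_in=(.0405,0,.066),fin_out=(.0795,0,.066),lip=(-.077,0,.048)).items(): print(n,proj(CUP[0]+CUP[1]@np.array(l)).round(1))
```

```text
t 8.53 pos [ 0.5291 -0.3312  0.1198] J [-33.7  48.9  67.4 -17.8  88.1  56.9] F [-1.   0.1 -0.2] op 87.0 grip 0.0
shift [ 0.007 -0.003  0.689] turn [ 0.0004 -0.0006 -0.0004] cm/..
backL [210.3 226.7]
backR [301.1 226.4]
fin_in [255.7 229.4]
fin_out [255.6 199.3]
lip [255.8 274.8]
```

View pics/w2.png

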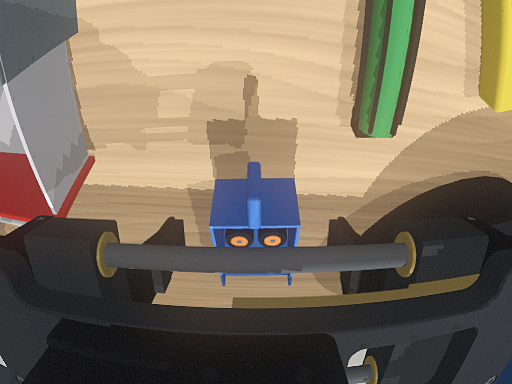

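The wrist view puts the cup's back wall corners at (210,226) and (299,226), within 2 px of the prediction. The fin is centred at column 255, between the fingers.

carry_out([
  [[0,0,0.12,0,0,0,-1],[0,0,0.24,0,0,0,-1],[0,0,0.36,0,0,0,-1],[0,0,0.48,0,0,0,-0.6],[0,0,0.58,0,0,0,-0.4],[0,0,0.65,0,0,0,-0.2],[0,0,0.69,0,0,0,0],[0,0,0.69,0,0,0,0.2],[0,0,0.69,0,0,0,0.4],[0,0,0.69,0,0,0,0.5]],
])

```text
time_s: 9.42
position: [0.4786, -0.3361, 0.0293]
tcp_rot: [[0.866, 0.067, -0.495], [0.056, -0.998, -0.037], [-0.496, 0.004, -0.868]]
force: [0.6, -1.6, 0.3]
opening: 0.553
grasp_force: 0.0
```

carry_out([
  [[0,0,0,0,0,0,1],[0,0,0,0,0,0,1],[0,0,0,0,0,0,1],[0,0,0,0,0,0,1],[0,0,0,0,0,0,1],[0,0,0,0,0,0,1],[0,0,0,0,0,0,1],[0,0,0,0,0,0,1],[0,0,0,0,0,0,1],[0,0,0,0,0,0,1]],
])

```text
time_s: 10.25
position: [0.4777, -0.3353, 0.0286]
tcp_rot: [[0.866, 0.066, -0.497], [0.056, -0.998, -0.035], [-0.498, 0.002, -0.867]]
force: [1.6, 1.8, 3.0]
opening: 0.139
grasp_force: 30.0
```

Run:
```python
from ik import *
p,R=tool(*CUP,30,-1,G);goal(p+[0,0,.15],R)
```

```text
t 10.25 pos [ 0.4777 -0.3353  0.0286] J [-36.3  52.8  76.5 -19.5  75.2  59.1] F [1.6 1.8 3. ] op 12.1 grip 30.0
shift [-0.494 -0.002 -0.877] turn [ 0.     -0.0004 -0.0007] cm/..
```

carry_out([
  [[-0.05,0,-0.087,0,0,0,1],[-0.1,0,-0.174,0,0,0,1],[-0.15,0,-0.26,0,0,0,1],[-0.2,0,-0.35,0,0,0,1],[-0.25,0,-0.435,0,0,0,1],[-0.3,0,-0.52,0,0,0,1],[-0.35,0,-0.61,0,0,0,1],[-0.4,0,-0.695,0,0,0,1],[-0.45,0,-0.78,0,0,0,1],[-0.5,0,-0.87,0,0,0,1]],
])

```text
time_s: 11.08
position: [0.4772, -0.3351, 0.1806]
tcp_rot: [[0.865, 0.066, -0.497], [0.056, -0.998, -0.036], [-0.498, 0.003, -0.867]]
force: [-0.5, -0.4, -2.7]
opening: 0.134
grasp_force: 30.0
```

```bash
cat >> ik.py <<'E'
BAY=np.array([.5644,-.1025,.013])
def cupnow():
    s=telemetry.read_state();T=np.array(s["tcp_rot"]);R=T@frame(-90,-30).T;return np.array(s["position"])-.019*T[:,2]-R@np.array(G),R
def pour(psi,th,z,off,a=0):
    p=np.radians(psi);return tool(*cuppose(np.r_[BAY[:2]+off*np.array([np.cos(p),np.sin(p)]),z],psi,th),30,-1,G)
E
python3 - <<'E'
from ik import *
import cv2
goal(*pour(85.7,0,.2,.02))
o,R=cupnow();print(o,(o+R@[-.077,0,.048]).round(3))
im=np.hstack([cv2.resize(capture("scene")[150:350,50:250],(400,400)),cv2.resize(capture("wrist")[150:350,160:360],(400,400))]);cv2.imwrite("pics/s3.png",im[...,::-1])
# path check: straight interpolation of poses
s=telemetry.read_state();q=np.array(s["joint_positions"]);p0=np.array(s["position"]);R0=np.array(s["tcp_rot"])
p1,R1=pour(85.7,0,.2,.02);rv=Ro.from_matrix(R0.T@R1).as_rotvec();print(np.degrees(np.linalg.norm(rv)))
for k in np.linspace(0,1,7):
    q,e=ik(p0+k*(p1-p0),R0@Ro.from_rotvec(k*rv).as_matrix(),1,q);T=R0@Ro.from_rotvec(k*rv).as_matrix();C=T@frame(-90,-30).T
    print(q.round(),round(e,3),"tilt",np.degrees(np.arccos(C[2,2])).round(1))
for th in(0,30,50,70,90,110): q,e=ik(*pour(85.7,th,.2 if th<50 else .115,.02),1,q);print(th,q.round(),round(e,3))
E
```

```text
t 11.08 pos [ 0.4772 -0.3351  0.1806] J [-36.3  41.7  73.1 -18.8  88.9  54.3] F [-0.5 -0.4 -2.7] op 11.7 grip 30.0
shift [ 0.71  -2.522 -0.424] turn [-0.1132  0.     -0.1973] cm/..
[ 0.42092238 -0.33895522  0.15090691] [ 0.344 -0.344  0.199]
81.88193040094568
[-37.  41.  74. -19.  88.  54.] 0.0 tilt 0.6
[-29.  39.  79. -22.  84.  50.] 0.0 tilt 0.5
[-22.  37.  83. -24.  80.  46.] 0.0 tilt 0.4
[-14.  36.  85. -26.  77.  42.] 0.0 tilt 0.3
[ -6.  35.  87. -28.  74.  37.] 0.0 tilt 0.2
[  1.  35.  87. -30.  71.  33.] 0.0 tilt 0.1
[  8.  35.  87. -32.  68.  27.] 0.0 tilt 0.0
0 [  8.  35.  87. -32.  68.  27.] 0.0
30 [-7. 25. 87.  0. 68. -3.] 0.0
50 [-19.  29.  92.  21.  66. -25.] 0.0
70 [-31.  32.  90.  36.  81. -40.] 0.0
90 [-40.  39.  87.  45.  97. -48.] 0.0
110 [-46.  49.  82.  53. 112. -53.] 0.0
```

View pics/s3.png

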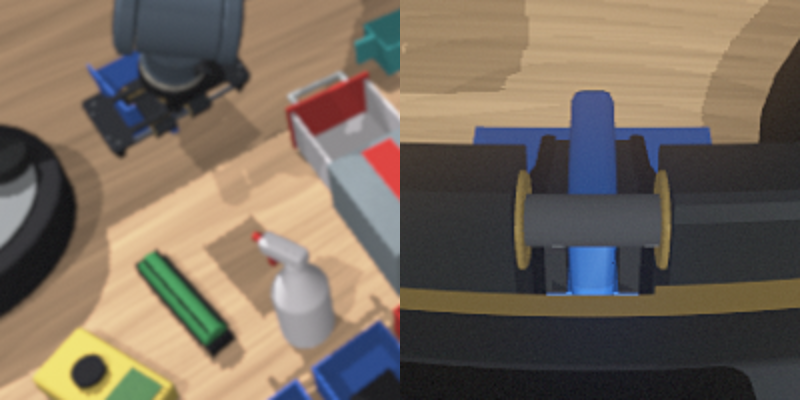

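The cup hangs level in the gripper at scene crop (120,90), with the fin squarely between the pads. The drawer is open at crop (350,110).

carry_out([
  [[0.025,-0.085,-0.014,-0.0038,0,-0.0066,1],[0.05,-0.17,-0.028,-0.0076,0,-0.0132,1],[0.075,-0.255,-0.042,-0.0114,0,-0.0198,1],[0.1,-0.34,-0.056,-0.0152,0,-0.0264,1],[0.125,-0.425,-0.07,-0.019,0,-0.033,1],[0.15,-0.51,-0.084,-0.0228,0,-0.0396,1],[0.175,-0.595,-0.098,-0.0266,0,-0.0462,1],[0.2,-0.68,-0.112,-0.0304,0,-0.0528,1],[0.225,-0.765,-0.126,-0.0342,0,-0.0594,1],[0.25,-0.85,-0.14,-0.038,0,-0.066,1]],
])

```text
time_s: 12.02
position: [0.5115, -0.2042, 0.1774]
tcp_rot: [[0.74, 0.52, -0.426], [0.45, -0.854, -0.261], [-0.5, 0.002, -0.866]]
force: [0.4, 0.0, -1.7]
opening: 0.137
grasp_force: 30.0
```

Run:
```python
from ik import *
goal(*pour(85.7,0,.2,.02))
```

```text
t 12.02 pos [ 0.5115 -0.2042  0.1774] J [-20.8  38.1  82.  -23.6  80.2  46.2] F [ 0.4  0.  -1.7] op 12.0 grip 30.0
shift [ 1.068 -1.227 -0.65 ] turn [-7.520e-02  1.000e-04 -1.309e-01] cm/..
```

carry_out([
  [[0.054,-0.062,-0.033,-0.0038,0,-0.0066,1],[0.108,-0.124,-0.066,-0.0076,0,-0.0132,1],[0.162,-0.186,-0.099,-0.0114,0,-0.0198,1],[0.216,-0.248,-0.132,-0.0152,0,-0.0264,1],[0.27,-0.31,-0.165,-0.019,0,-0.033,1],[0.324,-0.372,-0.198,-0.0228,0,-0.0396,1],[0.378,-0.434,-0.231,-0.0266,0,-0.0462,1],[0.432,-0.496,-0.264,-0.0304,0,-0.0528,1],[0.486,-0.558,-0.297,-0.0342,0,-0.0594,1],[0.54,-0.62,-0.33,-0.038,0,-0.066,1]],
])

```text
time_s: 12.85
position: [0.5443, -0.0756, 0.1796]
tcp_rot: [[0.449, 0.855, -0.259], [0.74, -0.518, -0.429], [-0.501, 0.001, -0.866]]
force: [1.6, 0.0, -2.0]
opening: 0.138
grasp_force: 30.0
```

Run:
```python
from ik import *
goal(*pour(85.7,0,.2,.02))
```

```text
t 12.85 pos [ 0.5443 -0.0756  0.1796] J [ -5.1  36.   86.3 -27.9  73.9  37.9] F [ 1.6  0.  -2. ] op 12.0 grip 30.0
shift [ 0.71  -0.256 -0.426] turn [-0.0373  0.0002 -0.0649] cm/..
```

carry_out([
  [[0.07,-0.025,-0.042,-0.0037,0,-0.0065,1],[0.14,-0.05,-0.085,-0.0075,0,-0.013,1],[0.21,-0.077,-0.128,-0.0112,0,-0.0195,1],[0.28,-0.102,-0.17,-0.015,0,-0.026,1],[0.355,-0.128,-0.213,-0.0187,0,-0.0325,1],[0.425,-0.154,-0.256,-0.0224,0,-0.039,1],[0.5,-0.18,-0.3,-0.026,0,-0.0455,1],[0.57,-0.205,-0.34,-0.03,0,-0.052,1],[0.64,-0.23,-0.384,-0.0336,0,-0.0585,1],[0.71,-0.256,-0.426,-0.0373,0,-0.065,1]],
])

```text
time_s: 13.68
position: [0.5768, 0.0508, 0.1822]
tcp_rot: [[0.063, 0.997, -0.035], [0.863, -0.072, -0.5], [-0.501, 0.001, -0.865]]
force: [0.4, 0.6, -2.0]
opening: 0.133
grasp_force: 30.0
```

```bash
cat >> ik.py <<'E'
def rows(targets):
    s=telemetry.read_state();T=np.array(s["tcp_rot"])
    for p,R in targets: print(np.r_[T.T@(p-s["position"])/.15,Ro.from_matrix(T.T@R).as_rotvec()/2/np.pi].round(3).tolist())
E
python3 - <<'E'
from ik import *
goal(*pour(85.7,0,.2,.02))
o,R=cupnow();print(o,(o+R@[-.077,0,.048]).round(3))
th=np.linspace(5,50,10);rows([pour(85.7,t,.2-.05*t/50,.02) for t in th])
E
```

```text
t 13.68 pos [0.5768 0.0508 0.1822] J [  8.8  35.6  86.8 -31.7  68.4  27.7] F [ 0.4  0.6 -2. ] op 11.5 grip 30.0
shift [ 0.    -0.006  0.005] turn [0.0003 0.0002 0.0004] cm/..
[ 0.57277194 -0.00558515  0.15275194] [ 0.567 -0.082  0.201]
[-0.016, -0.006, -0.037, 0.0, 0.014, 0.0]
[-0.038, -0.006, -0.077, 0.0, 0.028, 0.0]
[-0.066, -0.006, -0.112, 0.0, 0.042, 0.0]
[-0.099, -0.006, -0.144, 0.0, 0.056, 0.0]
[-0.137, -0.006, -0.171, 0.0, 0.07, 0.0]
[-0.181, -0.006, -0.192, 0.0, 0.084, 0.0]
[-0.228, -0.006, -0.209, 0.0, 0.097, 0.0]
[-0.279, -0.006, -0.22, 0.0, 0.111, 0.0]
[-0.333, -0.006, -0.224, 0.0, 0.125, 0.0]
[-0.39, -0.006, -0.223, 0.0, 0.139, 0.001]
```

carry_out([
  [[-0.016,0,-0.037,0,0.014,0,1],[-0.038,0,-0.077,0,0.028,0,1],[-0.066,0,-0.112,0,0.042,0,1],[-0.1,0,-0.144,0,0.056,0,1],[-0.137,0,-0.171,0,0.07,0,1],[-0.181,0,-0.192,0,0.084,0,1],[-0.228,0,-0.209,0,0.097,0,1],[-0.279,0,-0.22,0,0.111,0,1],[-0.333,0,-0.224,0,0.125,0,1],[-0.39,0,-0.223,0,0.139,0,1]],
])

```text
time_s: 14.52
position: [0.5738, 0.0157, 0.2415]
tcp_rot: [[0.068, 0.997, 0.028], [0.937, -0.073, 0.342], [0.343, 0.003, -0.939]]
force: [-0.6, -1.5, -2.6]
opening: 0.139
grasp_force: 30.0
```

Run:
```python
from ik import *
import cv2
goal(*pour(85.7,50,.15,.02))
o,R=cupnow();print(o,(o+R@[-.077,0,.048]).round(3))
im=cv2.resize(capture("scene")[150:350,150:400],(750,600));cv2.imwrite("pics/s4.png",im[...,::-1])
print("next");th=np.linspace(52,74,10);rows([pour(85.7,t,max(.15-.035*(t-50)/15,.115),.025) for t in th])
```

```text
t 14.52 pos [0.5738 0.0157 0.2415] J [-20.1  26.1  89.8  20.5  70.9 -23.9] F [-0.6 -1.5 -2.6] op 12.0 grip 30.0
shift [ 0.006 -0.003  0.01 ] turn [ 0.0003 -0.0002  0.0005] cm/..
[0.57299936 0.00212265 0.17922552] [ 0.567 -0.084  0.151]
next
[0.044, -0.009, 0.026, 0.001, 0.005, -0.0]
[0.015, -0.009, 0.027, 0.001, 0.012, -0.0]
[-0.016, -0.009, 0.029, 0.001, 0.019, -0.0]
[-0.048, -0.009, 0.031, 0.001, 0.026, -0.0]
[-0.082, -0.009, 0.035, 0.001, 0.033, -0.0]
[-0.117, -0.009, 0.039, 0.001, 0.039, -0.0]
[-0.145, -0.009, 0.02, 0.001, 0.046, -0.0]
[-0.169, -0.009, -0.009, 0.001, 0.053, -0.0]
[-0.195, -0.009, -0.038, 0.001, 0.06, -0.0]
[-0.222, -0.008, -0.065, 0.001, 0.066, -0.0]
```

View pics/s4.png

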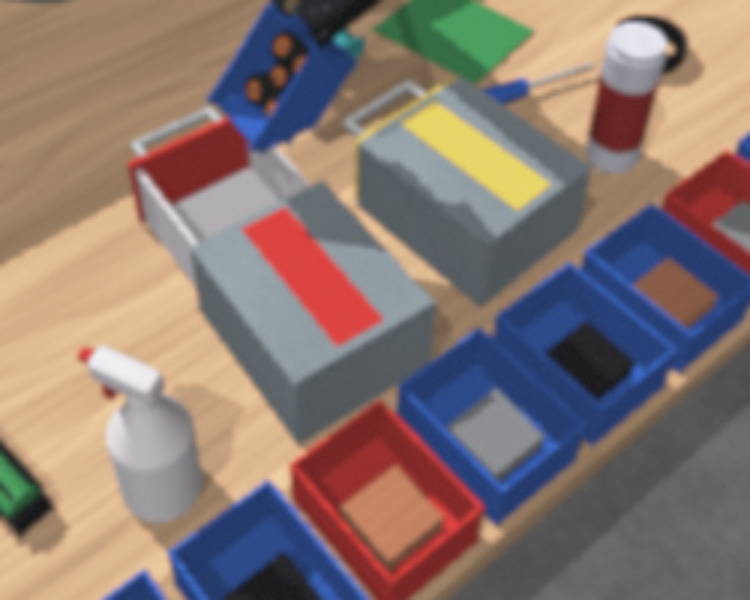

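The cup is tilted about 50° over the open drawer, with the lip at crop (265,140), above the white interior. The wheels are still inside the cup. I'll continue tilting slowly.

carry_out([
  [[0.03,0,0.026,0,0.005,0,1],[0.015,0,0.027,0,0.012,0,1],[-0.016,0,0.029,0,0.019,0,1],[-0.048,0,0.031,0,0.026,0,1],[-0.082,0,0.035,0,0.033,0,1],[-0.117,0,0.039,0,0.039,0,1],[-0.145,0,0.02,0,0.046,0,1],[-0.169,0,-0.009,0,0.053,0,1],[-0.195,0,-0.038,0,0.06,0,1],[-0.222,0,-0.065,0,0.066,0,1]],
])

```text
time_s: 15.4
position: [0.5709, -0.0189, 0.2377]
tcp_rot: [[0.053, 0.997, 0.051], [0.722, -0.074, 0.688], [0.69, 0.0, -0.724]]
force: [-0.7, -0.0, -1.9]
opening: 0.137
grasp_force: 30.0
```

Run:
```python
from ik import *
goal(*pour(85.7,74,.115,.025))
o,R=cupnow();print(o,(o+R@[-.077,0,.048]).round(3))
th=np.linspace(77,95,10);rows([pour(85.7,t,.115,.025) for t in th])
```

```text
t 15.4 pos [ 0.5709 -0.0189  0.2377] J [-33.1  33.2  89.4  37.5  83.7 -42.1] F [-0.7 -0.  -1.9] op 11.9 grip 30.0
shift [-0.019 -0.001 -0.022] turn [-0.0001  0.001   0.0002] cm/..
[ 0.57180658 -0.00650874  0.17520634] [ 0.567 -0.074  0.115]
[-0.038, -0.001, -0.065, -0.0, 0.009, 0.0]
[-0.052, -0.001, -0.093, -0.0, 0.015, 0.0]
[-0.067, -0.001, -0.121, -0.0, 0.02, 0.0]
[-0.083, -0.001, -0.148, -0.0, 0.026, 0.0]
[-0.099, -0.002, -0.174, -0.0, 0.032, 0.0]
[-0.117, -0.002, -0.2, -0.0, 0.037, 0.0]
[-0.136, -0.002, -0.225, -0.0, 0.043, 0.0]
[-0.155, -0.002, -0.25, -0.0, 0.048, 0.0]
[-0.176, -0.002, -0.274, -0.0, 0.054, 0.0]
[-0.197, -0.002, -0.297, -0.0, 0.059, 0.0]
```

carry_out([
  [[-0.038,0,-0.065,0,0.009,0,1],[-0.052,0,-0.093,0,0.015,0,1],[-0.067,0,-0.121,0,0.02,0,1],[-0.083,0,-0.148,0,0.026,0,1],[-0.1,0,-0.174,0,0.032,0,1],[-0.117,0,-0.2,0,0.037,0,1],[-0.136,0,-0.225,0,0.043,0,1],[-0.155,0,-0.25,0,0.048,0,1],[-0.176,0,-0.274,0,0.054,0,1],[-0.197,0,-0.297,0,0.059,0,1]],
])

```text
time_s: 16.23
position: [0.5672, -0.0706, 0.2495]
tcp_rot: [[0.031, 0.997, 0.067], [0.423, -0.074, 0.903], [0.905, 0.0, -0.425]]
force: [-0.1, -0.4, -0.6]
opening: 0.138
grasp_force: 30.0
```

Run:
```python
from ik import *
import cv2
goal(*pour(85.7,95,.115,.025))
im=cv2.resize(capture("scene")[140:260,170:320],(750,600),interpolation=cv2.INTER_CUBIC);cv2.imwrite("pics/s5.png",im[...,::-1])
th=np.linspace(97,115,10);rows([pour(85.7,t,.12,.025) for t in th])
```

```text
t 16.23 pos [ 0.5672 -0.0706  0.2495] J [-42.2  42.4  85.1  46.5 100.6 -50.6] F [-0.1 -0.4 -0.6] op 12.0 grip 30.0
shift [ 0.    -0.002 -0.002] turn [-0.0002  0.0003  0.0001] cm/..
[0.028, -0.003, -0.04, 0.0, 0.006, -0.0]
[0.015, -0.003, -0.069, 0.0, 0.011, -0.0]
[0.0, -0.003, -0.097, 0.0, 0.017, -0.0]
[-0.015, -0.003, -0.124, 0.0, 0.022, -0.0]
[-0.031, -0.003, -0.151, 0.0, 0.028, -0.0]
[-0.048, -0.003, -0.177, 0.0, 0.033, -0.0]
[-0.067, -0.003, -0.203, 0.0, 0.039, -0.0]
[-0.085, -0.003, -0.228, 0.0, 0.045, -0.0]
[-0.105, -0.003, -0.252, 0.0, 0.05, -0.0]
[-0.126, -0.003, -0.276, 0.0, 0.056, -0.0]
```

View pics/s5.png

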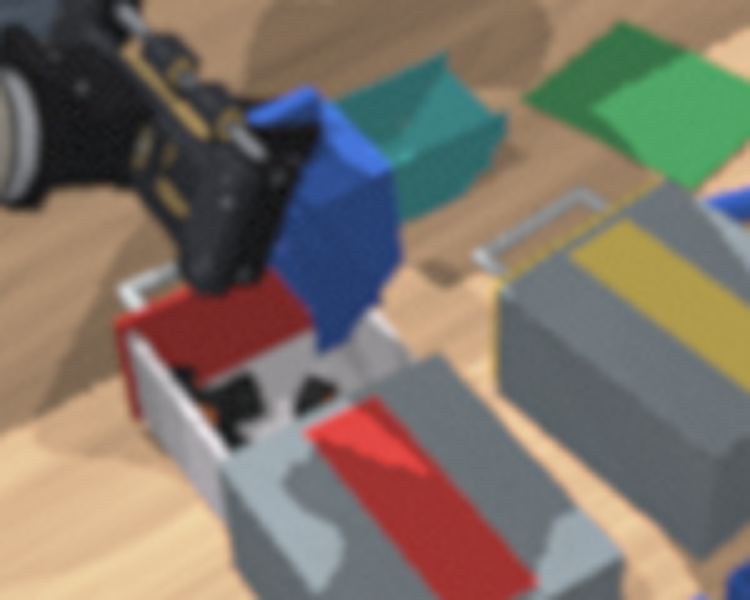

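The wheels are pouring in and show in the drawer near crop (235,405) and (315,395). I'll tilt further to empty the cup completely.

carry_out([
  [[0.02,0,-0.04,0,0.006,0,1],[0.015,0,-0.07,0,0.011,0,1],[0,0,-0.124,0,0.022,0,1],[-0.03,0,-0.15,0,0.028,0,1],[-0.067,0,-0.2,0,0.039,0,1],[-0.105,0,-0.25,0,0.05,0,1],[-0.126,0,-0.276,0,0.056,0,1],[-0.126,0,-0.276,0,0.056,0,1],[-0.126,0,-0.276,0,0.056,0,1],[-0.126,0,-0.276,0,0.056,0,1]],
])

```text
time_s: 17.12
position: [0.564, -0.1155, 0.2508]
tcp_rot: [[0.005, 0.997, 0.075], [0.087, -0.075, 0.993], [0.996, 0.001, -0.087]]
force: [0.3, -0.5, -1.5]
opening: 0.133
grasp_force: 30.0
```

Run:
```python
from ik import *
o,R=cupnow();print(o,(o+R@[-.077,0,.048]).round(3),R[:,2])
print("back");rows([pour(85.7,t,.12+.1*(115-t)/65,.025) for t in np.linspace(109,50,10)])
```

```text
[ 0.56783982 -0.06495755  0.21208288] [ 0.567 -0.076  0.122] [-0.06746822 -0.90367627 -0.42286786]
back
[0.078, -0.004, 0.073, 0.0, -0.017, 0.0]
[0.168, -0.004, 0.168, 0.0, -0.035, 0.0]
[0.246, -0.003, 0.264, 0.0, -0.053, 0.0]
[0.312, -0.003, 0.361, 0.0, -0.071, 0.0]
[0.367, -0.003, 0.457, 0.0, -0.09, 0.0]
[0.41, -0.003, 0.551, 0.0, -0.108, 0.0]
[0.442, -0.003, 0.642, 0.0, -0.126, 0.0]
[0.463, -0.003, 0.728, 0.0, -0.144, 0.0]
[0.474, -0.003, 0.808, 0.0, -0.162, 0.0]
[0.476, -0.003, 0.881, 0.0, -0.181, 0.0]
```

carry_out([
  [[0.078,0,0.073,0,-0.017,0,1],[0.168,0,0.168,0,-0.035,0,1],[0.246,0,0.264,0,-0.053,0,1],[0.312,0,0.361,0,-0.071,0,1],[0.367,0,0.457,0,-0.09,0,1],[0.41,0,0.551,0,-0.108,0,1],[0.442,0,0.642,0,-0.126,0,1],[0.463,0,0.728,0,-0.144,0,1],[0.474,0,0.808,0,-0.162,0,1],[0.476,0,0.881,0,-0.181,0,1]],
])

```text
time_s: 17.95
position: [0.5739, 0.0224, 0.3132]
tcp_rot: [[0.069, 0.997, 0.031], [0.94, -0.076, 0.334], [0.335, 0.006, -0.942]]
force: [0.2, 0.5, -1.7]
opening: 0.136
grasp_force: 30.0
```

```bash
cat >> ik.py <<'E'
MAT=np.array([.462,.309])
E
python3 - <<'E'
from ik import *
import cv2
o,R=cupnow();print(o,(o+R@[-.077,0,.048]).round(3),R[:,2])
q=np.array(telemetry.read_state()["joint_positions"])
a=q.copy()
for t in(30,0): a,e=ik(*pour(85.7,t,.22,.025),1,a);print(t,a.round(),e.round(3))
for psi in (86,60,101,11,40):
    b=a.copy();es=[]
    for z in (.2,.1,.05,.004):
        b,e=ik(*tool(np.r_[MAT,z],Ro.from_euler('z',psi,degrees=True).as_matrix(),30,-1,G),1,b);es.append(e)
    print(psi,b.round(),np.round(es,3))
rows([pour(85.7,t,.22,.025) for t in np.linspace(45,0,10)])
E
```

```text
[0.57321265 0.00830801 0.25105161] [ 0.567 -0.078  0.224] [-0.06156596 -0.75903385  0.64813366]
30 [-6. 24. 86.  0. 71. -2.] 0.0
0 [  9.  34.  86. -31.  70.  26.] 0.0
86 [ 38.  52.  78. -23.  73.  53.] [0. 0. 0. 0.]
60 [ 32.  54.  71. -14.  82.  67.] [0. 0. 0. 0.]
101 [ 40.  50.  84. -29.  65.  46.] [0. 0. 0. 0.]
11 [19. 55. 70.  4. 85. 97.] [0. 0. 0. 0.]
40 [27. 55. 68. -6. 86. 79.] [0. 0. 0. 0.]
[0.018, -0.001, 0.091, 0.001, -0.013, 0.0]
[0.039, -0.002, 0.166, 0.001, -0.027, 0.0]
[0.052, -0.002, 0.243, 0.001, -0.041, 0.0]
[0.059, -0.003, 0.322, 0.001, -0.054, 0.0]
[0.059, -0.003, 0.4, 0.001, -0.068, -0.0]
[0.053, -0.004, 0.478, 0.001, -0.082, -0.0]
[0.039, -0.004, 0.555, 0.001, -0.096, -0.0]
[0.019, -0.004, 0.631, 0.001, -0.11, -0.0]
[-0.008, -0.005, 0.705, 0.001, -0.124, -0.0]
[-0.041, -0.005, 0.776, 0.001, -0.138, -0.0]
```

carry_out([
  [[0.018,0,0.091,0,-0.013,0,1],[0.039,0,0.166,0,-0.027,0,1],[0.052,0,0.243,0,-0.041,0,1],[0.059,0,0.322,0,-0.054,0,1],[0.059,0,0.4,0,-0.068,0,1],[0.053,0,0.478,0,-0.082,0,1],[0.039,0,0.555,0,-0.096,0,1],[0.019,0,0.631,0,-0.11,0,1],[-0.008,0,0.705,0,-0.124,0,1],[-0.041,0,0.776,0,-0.138,0,1]],
])

```text
time_s: 18.78
position: [0.5768, 0.0567, 0.2004]
tcp_rot: [[0.067, 0.997, -0.033], [0.865, -0.075, -0.497], [-0.498, 0.004, -0.867]]
force: [-0.9, -0.5, -0.4]
opening: 0.137
grasp_force: 30.0
```

```bash
cat >> ik.py <<'E'
def put(z,psi=85.7): return tool(np.r_[MAT,z],Ro.from_euler('z',psi,degrees=True).as_matrix(),30,-1,G)
E
python3 - <<'E'
from ik import *
o,R=cupnow();print(o,R[:,2])
goal(*put(.16))
E
```

```text
[5.72672097e-01 4.25197047e-04 1.70708743e-01] [-0.00462719 -0.00197135  0.99998735]
t 18.78 pos [0.5768 0.0567 0.2004] J [  9.3  34.3  85.8 -31.   70.3  27. ] F [-0.9 -0.5 -0.4] op 11.9 grip 30.0
shift [ 1.765 -0.889 -0.935] turn [ 0.0006 -0.0004 -0.0003] cm/..
```

carry_out([
  [[0.06,-0.03,-0.03,0,0,0,1],[0.16,-0.08,-0.085,0,0,0,1],[0.26,-0.13,-0.14,0,0,0,1],[0.36,-0.18,-0.19,0,0,0,1],[0.46,-0.23,-0.245,0,0,0,1],[0.56,-0.28,-0.3,0,0,0,1],[0.66,-0.33,-0.35,0,0,0,1],[0.76,-0.38,-0.4,0,0,0,1],[0.83,-0.42,-0.44,0,0,0,1],[0.88,-0.445,-0.468,0,0,0,1]],
])

```text
time_s: 19.62
position: [0.521, 0.2111, 0.1958]
tcp_rot: [[0.066, 0.997, -0.036], [0.867, -0.075, -0.492], [-0.493, 0.002, -0.87]]
force: [0.3, 0.4, -1.6]
opening: 0.138
grasp_force: 30.0
```

carry_out([
  [[0.06,-0.03,-0.03,0,0,0,1],[0.16,-0.08,-0.085,0,0,0,1],[0.26,-0.13,-0.14,0,0,0,1],[0.36,-0.18,-0.19,0,0,0,1],[0.46,-0.23,-0.245,0,0,0,1],[0.56,-0.28,-0.3,0,0,0,1],[0.66,-0.33,-0.35,0,0,0,1],[0.76,-0.38,-0.4,0,0,0,1],[0.83,-0.42,-0.44,0,0,0,1],[0.88,-0.445,-0.468,0,0,0,1]],
])

```text
time_s: 20.45
position: [0.4661, 0.3646, 0.1899]
tcp_rot: [[0.066, 0.997, -0.037], [0.866, -0.076, -0.494], [-0.495, 0.001, -0.869]]
force: [0.4, 0.2, -1.3]
opening: 0.134
grasp_force: 30.0
```

Run:
```python
from ik import *
import cv2
goal(*put(.03))
o,R=cupnow();print(o,R[:,2])
t=capture("top");w=capture("wrist");s=capture("scene")
rz=lambda a,w,h:cv2.resize(a,(w,h),interpolation=cv2.INTER_CUBIC)
im=np.hstack([rz(t[110:230,265:355],450,600),np.vstack([rz(s[100:220,220:340],350,300),rz(t[190:270,115:205],350,300)])]);cv2.imwrite("pics/s6.png",im[...,::-1])
g=lambda a:int(((a[...,0].astype(int)>190)&(a[...,1]>80)&(a[...,1]<160)&(a[...,2]<100)).sum());print("orange drawer",g(t[110:230,265:355]),"cup top",g(t[180:280,115:215]))
```

```text
t 20.45 pos [0.4661 0.3646 0.1899] J [ 38.1  40.7  73.5 -21.5  87.   47.7] F [ 0.4  0.2 -1.3] op 11.7 grip 30.0
shift [ 0.435 -0.     0.753] turn [ 0.0001 -0.0009 -0.0002] cm/..
[0.46189144 0.30843691 0.16007865] [-0.00121984 -0.0054954   0.99998416]
orange drawer 23 cup top 0
```

View pics/s6.png

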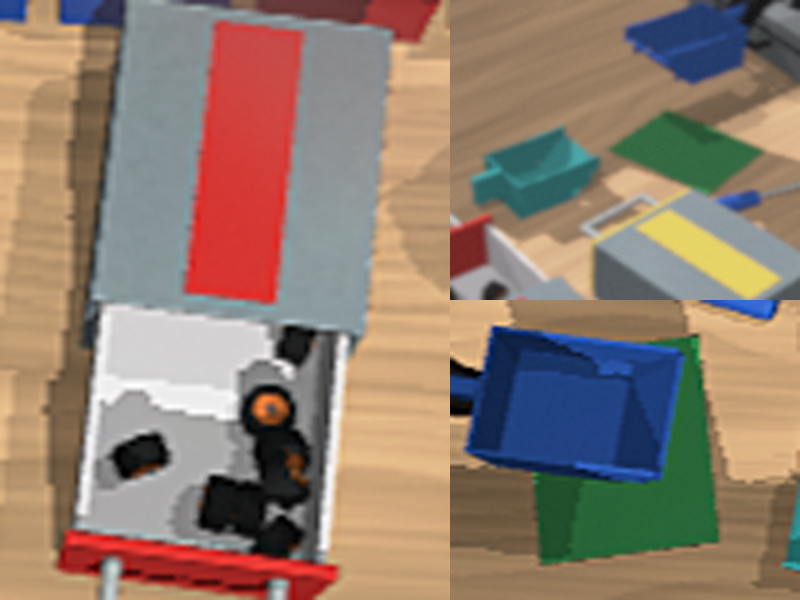

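The cup is empty (bottom right) and held over the mat. About six wheels show in the drawer, at crop (140,455), (293,345), (270,408), (285,465), (232,500) and (280,535). The others may be stacked or hidden by the front panel, so I'll check that numerically after placing the cup.

carry_out([
  [[0.04,0,0.07,0,0,0,1],[0.09,0,0.155,0,0,0,1],[0.14,0,0.24,0,0,0,1],[0.19,0,0.33,0,0,0,1],[0.24,0,0.415,0,0,0,1],[0.29,0,0.5,0,0,0,1],[0.34,0,0.585,0,0,0,1],[0.39,0,0.675,0,0,0,1],[0.42,0,0.73,0,0,0,1],[0.435,0,0.753,0,0,0,1]],
])

```text
time_s: 21.43
position: [0.466, 0.3632, 0.0571]
tcp_rot: [[0.066, 0.997, -0.039], [0.865, -0.077, -0.496], [-0.498, -0.002, -0.867]]
force: [0.1, 0.4, -1.4]
opening: 0.135
grasp_force: 30.0
```

carry_out([
  [[0.01,0,0.017,0,0,0,1],[0.02,0,0.034,0,0,0,1],[0.03,0,0.05,0,0,0,1],[0.04,0,0.07,0,0,0,1],[0.05,0,0.085,0,0,0,1],[0.058,0,0.1,0,0,0,1],[0.066,0,0.114,0,0,0,1],[0.074,0,0.128,0,0,0,1],[0.08,0,0.138,0,0,0,1],[0.08,0,0.138,0,0,0,1]],
])

```text
time_s: 22.27
position: [0.4667, 0.364, 0.035]
tcp_rot: [[0.067, 0.997, -0.037], [0.866, -0.076, -0.495], [-0.496, 0.0, -0.868]]
force: [0.4, -0.8, -1.4]
opening: 0.135
grasp_force: 30.0
```

Run:
```python
from ik import *
goal(*put(.004))
o,R=cupnow();print(o,R[:,2])
a=np.load("pics/top0.npy").astype(int);b=capture("top").astype(int)
import cv2
m=((np.abs(a-b).sum(2)>90)).astype(np.uint8)
n,_,st,c=cv2.connectedComponentsWithStats(m)
print([(s[:5].tolist()) for s in st[1:] if s[4]>12])
```

```text
t 22.27 pos [0.4667 0.364  0.035 ] J [ 38.   52.   77.3 -22.5  73.1  53.3] F [ 0.4 -0.8 -1.4] op 11.8 grip 30.0
shift [ 0.012 -0.004  0.004] turn [-0.     -0.0007 -0.0002] cm/..
[0.46244947 0.30780319 0.0051942 ] [-7.96245183e-04 -4.43071707e-03  9.99989867e-01]
[[120, 59, 33, 28, 276], [0, 64, 188, 225, 16357], [285, 68, 27, 30, 461], [320, 69, 33, 31, 579], [360, 71, 24, 13, 160], [311, 76, 5, 16, 40], [360, 81, 13, 34, 64], [280, 85, 3, 9, 18], [320, 85, 2, 9, 18], [229, 97, 110, 146, 8730], [405, 101, 16, 4, 37], [376, 105, 117, 127, 4096], [102, 155, 21, 14, 216], [369, 203, 44, 81, 2308], [64, 230, 7, 17, 44], [229, 234, 19, 8, 81], [464, 243, 48, 31, 531], [244, 251, 16, 6, 65], [55, 269, 3, 9, 13], [508, 283, 4, 8, 22], [225, 308, 287, 76, 19036], [0, 322, 71, 62, 2247], [232, 381, 8, 3, 16], [249, 381, 15, 3, 28]]
```

carry_out([
  [[0.003,0,0.005,0,0,0,1],[0.006,0,0.01,0,0,0,1],[0.008,0,0.014,0,0,0,1],[0.008,0,0.014,0,0,0,1],[0.008,0,0.014,0,0,0,0.6],[0.008,0,0.014,0,0,0,0.5],[0.008,0,0.014,0,0,0,0.4],[0.008,0,0.014,0,0,0,0.3],[0.008,0,0.014,0,0,0,0.2],[0.008,0,0.014,0,0,0,0.2]],
])

```text
time_s: 23.15
position: [0.467, 0.3642, 0.0331]
tcp_rot: [[0.067, 0.997, -0.037], [0.866, -0.076, -0.494], [-0.496, 0.001, -0.868]]
force: [0.2, -0.6, 0.3]
opening: 0.376
grasp_force: 0.0
```

carry_out([
  [[0,0,-0.04,0,0,0,0.2],[0,0,-0.14,0,0,0,0.2],[0,0,-0.26,0,0,0,0.2],[0,0,-0.4,0,0,0,0.2],[0,0,-0.55,0,0,0,0.2],[0,0,-0.7,0,0,0,0.2],[0,0,-0.85,0,0,0,0.2],[0,0,-1,0,0,0,0.2],[0,0,-1,0,0,0,0.2],[0,0,-1,0,0,0,0.2]],
])

```text
time_s: 23.98
position: [0.4729, 0.4392, 0.1645]
tcp_rot: [[0.067, 0.997, -0.034], [0.867, -0.076, -0.492], [-0.494, 0.003, -0.87]]
force: [0.0, 0.3, 0.1]
opening: 0.397
grasp_force: 0.0
```

Run:
```python
from ik import *
import cv2
H=np.array([.4425,-.0905])
goal((*H,.25),frame(-4.3))
t=capture("top");h=cv2.cvtColor(t,cv2.COLOR_RGB2HSV)
def blob(lo,hi,x0,x1,y0,y1):
    m=cv2.inRange(h,lo,hi)[y0:y1,x0:x1];v,u=np.nonzero(m);r=cv2.minAreaRect(np.c_[u+x0,v+y0].astype(np.float32));print(len(u),u.min()+x0,u.max()+x0,v.min()+y0,v.max()+y0);return m
blob((108,120,30),(125,255,255),100,200,200,285)
blob((45,80,30),(75,255,255),100,200,180,285)
m=blob((108,120,30),(125,255,255),100,200,200,285)
for row in m[::4,::3]: print(''.join('#' if x else '.' for x in row))
```

```text
t 23.98 pos [0.4729 0.4392 0.1645] J [ 42.3  46.9  64.  -20.   91.3  50.1] F [0.  0.3 0.1] op 34.5 grip 0.0
shift [-3.357  0.067  1.25 ] turn [ 0.0005  0.0822 -0.0002] cm/..
1413 126 184 210 245
1096 134 183 200 260
1413 126 184 210 245
..................................
..................................
..................................
...............######.............
..............###############.....
..............##############......
.........###################......
..............##############......
.............###############......
.............##############.......
..............#############.......
.....................######.......
..................................
..................................
..................................
..................................
..................................
..................................
..................................
..................................
..................................
..................................
```

carry_out([
  [[-0.15,0,-0.15,0,0,0,0.3],[-0.3,0,-0.2,0,0.01,0,0.3],[-0.45,0,-0.15,0,0.03,0,0.3],[-0.6,0,-0.1,0,0.05,0,0.3],[-0.8,0,0,0,0.065,0,0.3],[-1,0,0.1,0,0.082,0,0.3],[-1,0,0.1,0,0.082,0,0.3],[-1,0,0.1,0,0.082,0,0.3],[-1,0,0.1,0,0.082,0,0.3],[-1,0,0.1,0,0.082,0,0.3]],
])

```text
time_s: 24.87
position: [0.4621, 0.3018, 0.224]
tcp_rot: [[0.076, 0.997, 0.0], [0.997, -0.076, -0.004], [-0.004, 0.0, -1.0]]
force: [-0.1, -0.3, 0.1]
opening: 0.353
grasp_force: 0.0
```

Run:
```python
from ik import *
goal((.4505,-.091,.2),frame(-4.3))
```

```text
t 24.87 pos [0.4621 0.3018 0.224 ] J [21.7 24.5 92.5 -0.2 63.  26.1] F [-0.1 -0.3  0.1] op 30.7 grip 0.0
shift [-2.617  0.121  0.17 ] turn [ 0.0001  0.0006 -0.0001] cm/..
```

carry_out([
  [[-0.95,0.04,0,0,0,0,0.3],[-0.95,0.04,0,0,0,0,0.3],[-0.95,0.04,0,0,0,0,0.3],[-0.95,0.04,0,0,0,0,0.3],[-0.95,0.04,0,0,0,0,0.3],[-0.95,0.04,0,0,0,0,0.3],[-0.95,0.04,0,0,0,0,0.3],[-0.95,0.04,0,0,0,0,0.3],[-0.95,0.04,0,0,0,0,0.3],[-0.95,0.04,0,0,0,0,0.3]],
])

```text
time_s: 25.7
position: [0.457, 0.1596, 0.225]
tcp_rot: [[0.074, 0.997, 0.001], [0.997, -0.074, -0.003], [-0.003, 0.001, -1.0]]
force: [-0.3, -0.3, 0.3]
opening: 0.348
grasp_force: 0.0
```

carry_out([
  [[-0.95,0.04,0,0,0,0,0.3],[-0.95,0.04,0,0,0,0,0.3],[-0.95,0.04,0,0,0,0,0.3],[-0.95,0.04,0,0,0,0,0.3],[-0.95,0.04,0,0,0,0,0.3],[-0.95,0.04,0,0,0,0,0.3],[-0.95,0.04,0,0,0,0,0.3],[-0.95,0.04,0,0,0,0,0.3],[-0.95,0.04,0,0,0,0,0.3],[-0.95,0.04,0,0,0,0,0.3]],
])

```text
time_s: 26.53
position: [0.4521, 0.017, 0.2256]
tcp_rot: [[0.074, 0.997, 0.001], [0.997, -0.074, -0.003], [-0.003, 0.001, -1.0]]
force: [-0.5, 0.0, -0.6]
opening: 0.352
grasp_force: 0.0
```

Run:
```python
from ik import *
import cv2
goal((.4505,-.091,.2),frame(-4.3))
w=capture("wrist");cv2.imwrite("pics/w7.png",w[...,::-1]);np.save("pics/w7.npy",w)
t=capture("top");c=camera_info("top");T=np.linalg.inv(c["cam_to_world"])
C=np.r_[MAT,.004];Rc=Ro.from_euler('z',85.7,degrees=True).as_matrix()
for n,l in dict(fo=(.0795,0,.066),bL=(.039,.041,.062),bR=(.039,-.041,.062),lL=(-.077,.041,.048),lR=(-.077,-.041,.048)).items():
    q=T[:3,:3]@(C+Rc@np.array(l))+T[:3,3];u=np.array(c["mtx"])@q;print(n,(u[:2]/u[2]).round(1))
h=cv2.cvtColor(t,cv2.COLOR_RGB2HSV);m=cv2.inRange(h,(105,100,25),(128,255,255))[195:290,100:205]
v,u=np.nonzero(m);pts=np.c_[u+100,v+195]
print([(d,pts[np.argmax(pts@np.array(d))].tolist()) for d in [(-1,0),(-1,-1),(-1,1),(1,-1),(1,1)]])
# orange/black components in the drawer seen by wrist
hw=cv2.cvtColor(w,cv2.COLOR_RGB2HSV);o=cv2.inRange(hw,(5,130,100),(18,255,255));n,_,st,ce=cv2.connectedComponentsWithStats(o)
print([(ce[i].round().tolist(),int(st[i,4])) for i in range(1,n) if st[i,4]>4])
```

```text
t 26.53 pos [0.4521 0.017  0.2256] J [-11.9  16.7 105.7  -0.2  57.5  -7.5] F [-0.5  0.  -0.6] op 30.7 grip 0.0
shift [-0.718  0.043  0.173] turn [0.0001 0.0005 0.0001] cm/..
fo [124.9 221.9]
bL [137.1 239. ]
bR [142.9 209.3]
lL [180.6 245.2]
lR [185.6 215.6]
[((-1, 0), [126, 221]), ((-1, -1), [126, 221]), ((-1, 1), [136, 238]), ((1, -1), [183, 215]), ((1, 1), [200, 283])]
[([298.0, 202.0], 122), ([290.0, 217.0], 5), ([292.0, 215.0], 6), ([294.0, 297.0], 10), ([13.0, 378.0], 5)]
```

Run:
```python
from h import *
import cv2
for n in("top","scene"):
    a=np.load(f"pics/{n}0.npy");b=capture(n)
    d=((b.max(2)<50)&(a.max(2)>=60)).astype(np.uint8);k,_,st,c=cv2.connectedComponentsWithStats(d)
    print(n,[(st[i,:5].tolist()) for i in range(1,k) if st[i,4]>8])
im=cv2.imread("pics/s6.png")[290:600,60:350][::10,::6]
for r in im: print(''.join('O' if (p[2]>150 and p[1]<140 and p[0]<90 and p[1]>60) else '#' if p.max()<55 else '.' for p in r))
```

```text
top [[244, 174, 3, 8, 9], [321, 175, 7, 8, 38], [237, 183, 7, 30, 44], [305, 187, 22, 34, 338], [284, 198, 9, 25, 38], [244, 213, 38, 31, 523], [284, 224, 3, 12, 15], [281, 237, 3, 10, 15], [49, 246, 231, 138, 2184], [17, 317, 19, 14, 21], [450, 322, 62, 37, 554]]
scene [[201, 40, 7, 19, 61], [149, 50, 7, 7, 24], [158, 51, 7, 7, 17], [240, 67, 3, 5, 10], [209, 87, 50, 57, 992], [232, 214, 6, 6, 21], [209, 216, 13, 13, 74]]
.....................O...........................
.................................O...............
.................................................
.................................................
.....#................................#####......
.....#...............................#####.......
.....................................#####.......
.......................................##........
.................................................
.................................................
.................................#####...........
...............................##OOOO.#..........
...............................#.OO..O.#.........
.......................
[... 176 characters left out ...]

.........#########...............#####...#.......
..........###.....................#####..........
.........................####.....######.........
.........................#################.......
........................##################.......
........................###########..............
........................##########..###..........
.OO.......................##.############........
..O........OOOO..................########........
........................OOOO....#######..........
...........................OO..........OO........
O......................................OOO....O..
...........OOO................................O..
......O...............OOOO............O.....O....
```

The cup sits where predicted (fin and lip within 2 px), and no stray wheels show on the bench in either camera. Now I'll close the drawer.

carry_out([
  [[-0.72,0.043,0.17,0,0,0,0.3],[-0.72,0.043,0.17,0,0,0,0.3],[-0.72,0.043,0.17,0,0,0,0.3],[-0.72,0.043,0.17,0,0,0,0.3],[-0.72,0.043,0.17,0,0,0,0.3],[-0.72,0.043,0.17,0,0,0,0.3],[-0.72,0.043,0.17,0,0,0,0.3],[-0.72,0.043,0.17,0,0,0,0.3],[-0.72,0.043,0.17,0,0,0,0.3],[-0.72,0.043,0.17,0,0,0,0.3]],
])

```text
time_s: 27.57
position: [0.4504, -0.0916, 0.2007]
tcp_rot: [[0.075, 0.997, 0.001], [0.997, -0.075, -0.004], [-0.004, 0.001, -1.0]]
force: [0.7, -0.3, -0.4]
opening: 0.349
grasp_force: 0.0
```

Run:
```python
from h import *
import cv2
goal((.4505,-.091,.05),frame(-4.3))
w=capture("wrist");h=cv2.cvtColor(w,cv2.COLOR_RGB2HSV)
o=cv2.inRange(h,(5,130,90),(18,255,255));n,_,st,ce=cv2.connectedComponentsWithStats(o)
print([(ce[i].round().tolist(),int(st[i,4])) for i in range(1,n) if st[i,4]>4])
# predicted bar ends -> pixel scan for the bar at v rows
for v in (140,160,180,200): 
    r=w[v,180:330].astype(int); print(v,[180+i for i in range(0,150) if r[i].max()-r[i].min()<25 and r[i].min()>110][:14])
print(wpx(262,160,.07),wpx(256,160,.07))
```

```text
t 27.57 pos [ 0.4504 -0.0916  0.2007] J [-25.4  19.4 106.6  -0.2  53.9 -20.9] F [ 0.7 -0.3 -0.4] op 30.4 grip 0.0
shift [ 7.000e-03 -1.000e-03  1.005e+00] turn [0.0002 0.0006 0.    ] cm/..
[([290.0, 124.0], 6), ([289.0, 159.0], 7), ([288.0, 187.0], 7), ([288.0, 195.0], 7), ([373.0, 203.0], 102), ([287.0, 215.0], 5), ([292.0, 215.0], 8), ([351.0, 219.0], 6), ([14.0, 379.0], 11)]
140 [251, 252, 253, 254, 255, 256, 257, 258, 259, 260, 261, 262, 263, 264]
160 [252, 253, 254, 255, 256, 257, 258, 259, 260, 308, 309, 310, 311, 312]
180 [251, 252, 253, 254, 255, 256, 257, 258, 259, 260, 308, 309, 310, 311]
200 [251, 252, 253, 254, 255, 256, 257, 258, 259, 260, 307, 308, 309, 310]
[ 0.45843096 -0.06978494  0.07      ] [ 0.45244937 -0.06934294  0.07      ]
```

carry_out([
  [[0,0,0.2,0,0,0,0.3],[0,0,0.4,0,0,0,0.3],[0,0,0.55,0,0,0,0.3],[0,0,0.7,0,0,0,0.3],[0,0,0.85,0,0,0,0.3],[0,0,1.0,0,0,0,0.3],[0,0,1.0,0,0,0,1],[0,0,1.0,0,0,0,1],[0,0,1.0,0,0,0,1],[0,0,1.0,0,0,0,1]],
])

```text
time_s: 28.45
position: [0.4514, -0.0932, 0.0518]
tcp_rot: [[0.076, 0.997, 0.003], [0.997, -0.076, -0.005], [-0.004, 0.004, -1.0]]
force: [-0.6, -0.3, 0.1]
opening: 0.129
grasp_force: 0.2
```

carry_out([
  [[0,0,0,0,0,0,1],[0,0,0,0,0,0,1],[0,0.05,0,0,0,0,1],[0,0.12,0,0,0,0,1],[0,0.21,0,0,0,0,1],[0,0.31,0,0,0,0,1],[0,0.4,0,0,0,0,1],[0,0.49,0,0,0,0,1],[0,0.56,0,0,0,0,1],[0,0.6,0,0,0,0,1]],
])

```text
time_s: 29.28
position: [0.5418, -0.1003, 0.0518]
tcp_rot: [[0.076, 0.997, 0.003], [0.997, -0.076, -0.005], [-0.005, 0.003, -1.0]]
force: [-0.6, -1.2, 6.1]
opening: 0.098
grasp_force: 30.0
```

```bash
python3 -c "
from h import *
goal((.5735,-.1003,.05),frame(-4.3))"
```

```text
t 29.28 pos [ 0.5418 -0.1003  0.0518] J [-22.   39.2 100.4  -0.3  40.1 -17.4] F [-0.6 -1.2  6.1] op 8.6 grip 30.0
shift [0.016 0.21  0.012] turn [ 0.0005  0.0007 -0.0002] cm/..
```

carry_out([
  [[0,0.03,0,0,0,0,1],[0,0.06,0,0,0,0,1],[0,0.09,0,0,0,0,1],[0,0.12,0,0,0,0,1],[0,0.15,0,0,0,0,1],[0,0.17,0,0,0,0,1],[0,0.19,0,0,0,0,1],[0,0.2,0,0,0,0,1],[0,0.21,0,0,0,0,1],[0,0.21,0,0,0,0,1]],
])

```text
time_s: 30.12
position: [0.5722, -0.1027, 0.0517]
tcp_rot: [[0.076, 0.997, 0.002], [0.997, -0.076, -0.005], [-0.005, 0.003, -1.0]]
force: [-0.5, -0.6, 4.6]
opening: 0.1
grasp_force: 30.0
```

carry_out([
  [[0,0.005,0,0,0,0,1],[0,0.01,0,0,0,0,1],[0,0.015,0,0,0,0,1],[0,0.02,0,0,0,0,1],[0,0.025,0,0,0,0,1],[0,0.03,0,0,0,0,1],[0,0.03,0,0,0,0,1],[0,0.03,0,0,0,0,1],[0,0.03,0,0,0,0,1],[0,0.03,0,0,0,0,1]],
])

```text
time_s: 30.95
position: [0.5764, -0.1031, 0.0517]
tcp_rot: [[0.076, 0.997, 0.002], [0.997, -0.076, -0.005], [-0.005, 0.002, -1.0]]
force: [-0.8, -1.7, 5.5]
opening: 0.104
grasp_force: 30.0
```

carry_out([
  [[0,0.005,0,0,0,0,1],[0,0.01,0,0,0,0,1],[0,0.015,0,0,0,0,1],[0,0.02,0,0,0,0,1],[0,0.025,0,0,0,0,1],[0,0.025,0,0,0,0,1],[0,0.025,0,0,0,0,1],[0,0.025,0,0,0,0,1],[0,0.025,0,0,0,0,1],[0,0.025,0,0,0,0,1]],
])

```text
time_s: 31.78
position: [0.5774, -0.1031, 0.0517]
tcp_rot: [[0.075, 0.997, -0.004], [0.997, -0.075, -0.004], [-0.004, -0.003, -1.0]]
force: [-6.1, -2.8, 8.6]
opening: 0.103
grasp_force: 30.0
```

carry_out([
  [[0,-0.012,0,0,0,0,1],[0,-0.012,0,0,0,0,0.7],[0,-0.012,0,0,0,0,0.5],[0,-0.012,0,0,0,0,0.4],[0,-0.012,0,0,0,0,0.35],[0,-0.012,-0.1,0,0,0,0.35],[0,-0.012,-0.25,0,0,0,0.35],[0,-0.012,-0.5,0,0,0,0.35],[0,-0.012,-0.75,0,0,0,0.35],[0,-0.012,-1,0,0,0,0.35]],
])

```text
time_s: 32.62
position: [0.5774, -0.1017, 0.2015]
tcp_rot: [[0.076, 0.997, -0.001], [0.997, -0.076, -0.003], [-0.003, -0.001, -1.0]]
force: [1.1, -0.6, -0.4]
opening: 0.324
grasp_force: 0.0
```

Run:
```python
from h import *
import cv2
goal((.566,-.102,.2),frame(-4.3))
w=capture("wrist")
for v in (140,160,180,200):
    r=w[v,180:360].astype(int); g=[180+i for i in range(180) if r[i].max()-r[i].min()<25 and r[i].min()>110][:10];print(v,g)
    rd=[180+i for i in range(180) if r[i,0]>110 and r[i,1]<70];print("red",rd[:3],rd[-3:])
    u=np.mean(g[:9]);print(wpx(u,v,.07).round(4))
```

```text
t 32.62 pos [ 0.5774 -0.1017  0.2015] J [-20.8  28.7  89.   -0.2  62.3 -16.4] F [ 1.1 -0.6 -0.4] op 28.2 grip 0.0
shift [-0.008 -0.076  0.01 ] turn [-0.0001  0.0004 -0.0002] cm/..
140 [252, 253, 254, 255, 256, 257, 258, 259, 260, 261]
red [] []
[ 0.5875 -0.0624  0.07  ]
160 [252, 253, 254, 255, 256, 257, 258, 259, 260, 309]
red [] []
[ 0.5859 -0.083   0.07  ]
180 [252, 253, 254, 255, 256, 257, 258, 259, 260, 308]
red [354, 355, 356] [356, 357, 358]
[ 0.5844 -0.1042  0.07  ]
200 [252, 253, 254, 255, 256, 257, 258, 259, 260, 307]
red [290] [290]
[ 0.5827 -0.1261  0.07  ]
```

```bash
python3 -c "
from rig import job;print(job.hand_in())"
```

```text
the job is handed in; nothing more can be done
None
```

I handed the job in at about 33 s; no verdict came back. The cup is empty and upright on the mat, and the red drawer is pushed to its stop. I could count only about six of the eight wheels in the drawer, but saw none left in the cup or on the bench.

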